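# Tighten the strap-clamp bolt with the click wrench

## Robot

A 7-joint arm with a two-finger parallel gripper is mounted at the origin on a cart in front of the work surface, level with it; the furniture and walls round the work are solid. World frame = base frame: x ahead of the robot, y to its left, z up, the work surface at z = 0. Lengths are in mm, angles in rad, forces in N, time in s.
With the tool pointing down it reaches from about 425 to 950 mm from the base axis. Payload 16.7 kg.
Tool frame: the origin (TCP) lies at the very end of the fingers, on their centre line; the grasp point (between the pads) lies 19 mm behind it; z points along the fingers, x is the direction in which the jaws open and shut, and the axes are right-handed (so a half turn about z gives the same grasp; the last joint's range is limited). The gripper opens to 94 mm and grips with 3 to 60 N. Pads are 16 mm wide; open, the fingers measure 119 mm over their backs; the gripper's body (75 mm by 177 mm) begins 78 mm behind the grasp point.
Start: joints at [0.966, 0.426, 0.074, 1.606, -0.034, 1.111, -0.067], TCP at [297.087, -606.064, 205.467] pointing down, gripper open.
Joint ranges: [-2.85, 2.85], [-0.5, 2.14], [-1.23, 1.37], [0.21, 2.46], [-1.02, 4.16], [0.16, 2.05], [-2.73, 2.73]. Speed limits (rad/s): [1.89, 1.89, 2.39, 2.39, 3.01, 3.01, 3.01].

## Interface

Orientations are given as a rotation vector (axis times angle).
In Python, from cell import * gives the robot as it stands.
- The arm moves only by the tool jog_arm, never from a script. Its argument "rows" is a list that holds one entry, the list of rows, each a list of 6 numbers: the shift along the tool's x, y, z in cm, then the turn, a rotation vector about the tool's x, y, z in degrees. In form: [[[dx, dy, dz, rx, ry, rz], ...]]. A call has 1 to 12 rows; each row shifts and turns the commanded pose from where the row before left it, along the tool's axes as they then stand; what a row does not reach is not made up. A row lasts 1/10 s, in which the tool goes at most 50 mm and 8.59 degrees, less where a joint would pass 70% of its speed; a pose out of reach is approached as far as the arm can. A call with a gripper value outside its range is refused whole. "fingers" is the finger opening in cm, from 0 to 9.4, set as the call begins (left out, the last holds). The fingers move at their own pace and stop on an object; "grip_force" is the grip in N (left out, the last holds). Time passes only in rows, so rows that do not move let the fingers close. It gives the time, the measured TCP pose, the force and the opening at its end, in the units of the state.
- observe(): the state, without advancing time (a new reading comes with each control period).
- camera(name): name is "scene" or "top" or "wrist"; returns the picture (420x560x3 uint8, blue, green, red); there is no depth.
- camera_info(name): a dict with "K" (3x3 intrinsics, pixels), "R" (3x3) and "t" (3): a world point X has camera coordinates R X + t; the wrist camera has in their place "T_tool_cam" (4x4, takes a point from camera to tool coordinates, whose origin is the TCP and whose axes are the tool frame's). Camera axes: x right, y down, z forward; pixel columns grow to the right and rows downward; lengths in mm; the calibration is good to about 2 mm. A picture is of the moment at which its call begins: read the wrist's pose just before it. camera_info takes no time and is no camera call.
- close_job(): hands the job in, once; it reports no verdict.
Trained networks look in the newest picture that a camera, given by its name, has taken for a name from the list of things; names that differ only in an ending like _2 or _b are one class to them, and where a whole thing is asked for, a point or a joint stands for the part that bears it (a point fixed in the world has none). Each returns a list of dicts, best first, with "score" (0 to 1); they miss things now and then, are a little off and sometimes report something else, mostly with a low value. They report only what shows in the picture. A call takes as long as a camera call.
- silhouettes(camera, thing): "region" (420x560 bool, what is visible of it) and "at" ([row, column] in pixels, amid what is visible of it).
- landmark_of(camera, thing): "at" ([row, column] in pixels: a listed point, or the origin of a listed thing).
The state is a dict: "t": time; "qpos": joint angles; "joint_velocities": joint speeds; "joint_torque": joint torques, N m; "ee_pos": TCP position; "tcp_rot": TCP orientation; "wrist_force": force on the tool from outside, world axes, zero at the start; "wrist_torque": the same for the moment, N m; "finger_gap": finger opening in mm.
Only numpy, scipy, OpenCV 4.12 (cv2) and the standard library are available. Lean on these libraries where they do the work, as an engineer would, in place of code of your own. Each camera call takes 0.05 s, during which the arm holds its last target.

## Task

Take the click wrench by its handle, set its socket fully down over the hexagon head of the strap-clamp bolt without pressing hard, and turn it clockwise until its breakaway joint trips; stop there, without forcing the handle on to the end of its play. Then ease the load off, lift the wrench off without dragging on the bolt and lay it flat on the free bench again, well clear of the clamp, leaving the bolt tight and the other things on the bench alone.

Things in the scene. Friction and masses are not known exactly. Their poses are not given: they have to be found in the camera images.
- fixture: heavy fixed strap clamp: dark steel base plate 200 x 100 x 12 mm, origin at the centre of its underside, x along the 200 mm side, z up. A bright 158 x 40 mm strap lies along x with its top 50 mm above the bench and holds down a round flange (90 mm, centre at x = -50 mm). The bolt stands at x = +12 mm, y = 0 of this frame.
- bolt_top (a point): centre of the top face of the bolt's hexagon head, 74 mm above the bench; z up along the bolt axis; the frame turns with the bolt. The head is 30 mm across flats, 20 mm high, its uppermost 3 mm reduced to 27 mm across flats as a lead-in; the normals of its six flats lie at 0, 60, 120.. degrees from this frame's x axis. A 46 mm round collar is under the head (collar top 20 mm below this point).
- bolt (a joint): angle of the bolt (rad), growing clockwise seen from above (tightening). It starts between -0.12 and 0.1; it needs 1.2 N m plus 1.2 N m per rad of this reading to turn clockwise, and stays where it is left. Properly tight, as set by the wrench, it stands at 0.33 to 0.4; above 0.5 it is overtightened.
- wrench_grip (a point): centre of the wrench's black rubber handle (bar 115 mm long, 26 mm wide, 30 mm high, flat sides; it lies flat on the bench, underside on the bench and this point 15 mm above it). Frame: x along the handle, away from the socket, z up. The wrench is 207 mm from socket axis to handle end and weighs about 0.36 kg.
- wrench_socket (a point): centre of the socket's lower mouth, on its axis, level with the handle's underside, 140 mm from wrench_grip towards -x; axes as wrench_grip. Open hexagon hole, 32 mm across flats, 22 mm deep, in a round steel head (60 mm wide, 27 mm high); untripped, the normals of its flats lie at 0, 60, 120.. degrees from x. Play on the bolt: 1 mm sideways, 0.13 rad of turn, each way.
- wrench_click (a joint): breakaway joint of the wrench (rad), about the socket's axis: 0 at rest, grows to 0.30 (end of play) as the handle is turned clockwise past the stopped socket. A preloaded spring holds it at 0 up to 1.6 N m (11 N at the handle's centre); then it gives way at nearly constant moment (0.5 N m per rad more) and resets by itself when the handle is let back. A small tongue on top of the head, opposite the handle, moves between two lugs as it trips.
- packing_block: bystander: dark wooden packing block, 100 x 36 x 30 mm, lying loose; origin at the centre of its underside
- feeler_gauge: bystander: folded feeler gauge, flat grey metal, 90 x 16 x 10 mm, lying loose; origin at the centre of its underside
- marker_pen: bystander: dark marker pen, 137 mm long, 16 mm thick, lying loose; origin at the centre of its underside

How it is judged:
By the outcome, as a careful person would: the job done as asked, in the order asked, and still so for the second after the job is handed in, with the robot touching nothing.
It also fails if it takes over 72 s, if anything falls off the work surface, if the arm or the gripper's body presses on something with over 40 N, if the wrist force passes 120 N, or if a joint passes its speed limit or range.

## Working session

There is one attempt and no reset: what is moved stays moved. The work goes in short steps, Python scripts to look and compute and a tool call to move; the robot and the scene stay as the last step left them, time stands still between calls to the robot, and variables do not carry over. Pictures are saved under pics/ and viewed, and the job is handed in when it is done.

Besides the shell and the picture viewer there is one more tool, called after "Emit:" by a JSON object that holds its "method" and its "body", one argument or row to a line. jog_arm: Moves the arm, as the interface text tells. Its arguments: {"type":"object","properties":{"rows":{"type":"array","items":{"type":"array","items":{"type":"array","items":{"type":"number"}}}},"fingers":{"type":"number"},"grip_force":{"type":"number"}},"required":["rows"]}

```bash
ls; mkdir -p pics; python3 - <<'E'
from cell import *
import cv2
o=observe();print(o)
for c in ["scene","top"]:
    im=camera(c);cv2.imwrite(f"pics/{c}0.png",im)
    i=camera_info(c);print(c,i)
    for th in ["fixture","bolt_top","wrench_grip","wrench_socket","packing_block","feeler_gauge","marker_pen"]:
        print(th,[(round(d["score"],2),d["at"]) for d in landmark_of(c,th)][:2])
print(camera_info("wrist"))
E
```

```text
pics
{'t': 0.0, 'qpos': array([ 0.96546582,  0.42674145,  0.07383973,  1.60659896, -0.03408475,
        1.11080316, -0.06712164]), 'joint_velocities': array([-0.00114978, -0.00056327, -0.00142002,  0.00041237, -0.00059411,
        0.00134116,  0.00059904]), 'joint_torque': array([-4.33540627e-03, -9.35819221e+01,  3.66476431e+00, -4.54198265e+01,
       -4.89489071e-02,  1.99634669e-02,  1.19564070e-04]), 'ee_pos': array([ 296.9215116 , -605.69890228,  204.77254066]), 'tcp_rot': array([-2.66538968e+00,  1.66180026e+00,  1.80352108e-03]), 'wrist_force': array([-0.07302694, -0.97147841, -0.17015818]), 'wrist_torque': array([-0.01535853,  0.01483313,  0.03076155]), 'finger_gap': 94.28088457955563}
scene {'K': array([[429.60962837,   0.        , 284.1750058 ],
       [  0.        , 429.60962837, 206.42628868],
       [  0.        ,   0.        ,   1.        ]]), 'R': array([[ 0.88038637, -0.4739546 , -0.01693747],
       [-0.38069842, -0.68496019, -0.62120709],
       [ 0.28282246,  0.55335033, -0.78346338]]), 't': array([-493.24026555,  273.17719593,  767.30194861])}
fixture [(0.82, [27
[... 661 characters left out ...]
0])]
bolt_top [(0.82, [222.1, 353.3])]
wrench_grip [(0.95, [195.5, 198.8])]
wrench_socket []
packing_block [(0.97, [153.9, 369.5])]
feeler_gauge [(0.86, [158.2, 288.2])]
marker_pen []
{'K': array([[344.35976261,   0.        , 279.16579579],
       [  0.        , 344.35976261, 213.77098811],
       [  0.        ,   0.        ,   1.        ]]), 'T_tool_cam': array([[ 9.99999839e-01,  4.59118332e-04, -3.32691414e-04,
        -1.85077263e-01],
       [-3.46487549e-04,  9.59302253e-01,  2.82381069e-01,
        -8.25161930e+01],
       [ 4.48797948e-04, -2.82380908e-01,  9.59302258e-01,
        -1.78803144e+02],
       [ 0.00000000e+00,  0.00000000e+00,  0.00000000e+00,
         1.00000000e+00]])}
```

View pics/scene0.png

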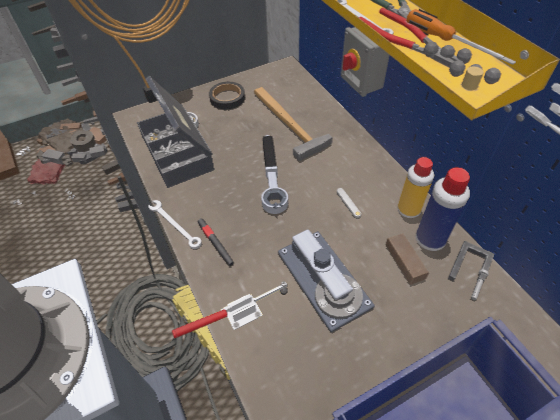

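View pics/top0.png

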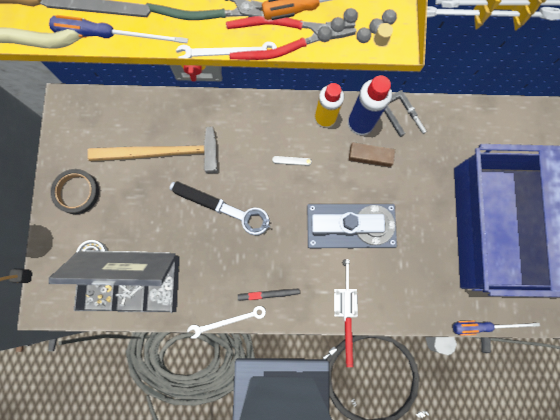

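```bash
cat > h.py <<'E'
from cell import *
import numpy as np, cv2
from scipy.spatial.transform import Rotation as Ro
def ray(c,px,st=None):
    i=camera_info(c);K=i["K"]
    d=np.linalg.inv(K)@np.array([px[1],px[0],1.])
    if c=="wrist":
        st=st or observe();T=i["T_tool_cam"];R=Ro.from_rotvec(st["tcp_rot"]).as_matrix()
        return R@T[:3,3]+st["ee_pos"], R@T[:3,:3]@d
    return -i["R"].T@i["t"], i["R"].T@d
def onz(c,px,z,st=None):
    o,d=ray(c,px,st);return o+d*(z-o[2])/d[2]
def proj(c,X,st=None):
    i=camera_info(c)
    if c=="wrist":
        st=st or observe();T=i["T_tool_cam"];R=Ro.from_rotvec(st["tcp_rot"]).as_matrix()
        p=T[:3,:3].T@(R.T@(np.array(X)-st["ee_pos"])-T[:3,3])
    else: p=i["R"]@X+i["t"]
    q=i["K"]@p;return q[1]/q[2],q[0]/q[2]
def delta(pos,rot):  # shift(cm, tool axes) and turn(deg) from measured pose to target
    st=observe();R=Ro.from_rotvec(st["tcp_rot"])
    return R.inv().apply(np.array(pos)-st["ee_pos"])/10, np.degrees((R.inv()*rot).as_rotvec())
def down(a): # tool down with tool x at yaw a(rad)
    c,s=np.cos(a),np.sin(a)
    return Ro.from_matrix(np.array([[c,s,0],[s,-c,0],[0,0,-1]]))
E
python3 - <<'E'
from h import *
np.set_printoptions(precision=1,suppress=True)
print("top",onz("top",(222.1,353.3),74),onz("top",(195.5,198.8),15),onz("top",(221,256.5),27))
print("scene",onz("scene",(254.7,324.4),74),onz("scene",(157.7,271.7),15),onz("scene",(200,275),27))
print("block",onz("top",(154,370),15),"gauge",onz("top",(160,292),5),"pen",onz("top",(294,270),8))
print("fix ends",onz("top",(248,308),12),onz("top",(206,309),12),onz("top",(206,396),12),onz("top",(248,396),12))
print("bench",[onz("top",p,0) for p in [(85,50),(330,20),(333,330),(100,440)]])
R=Ro.from_rotvec(observe()["tcp_rot"]).as_matrix();print(R)
print("hammer head",onz("top",(150,210),10), onz("top",(255,170),60),onz("top",(250,280),0))
E
```

```text
top [ 573.5 -127.4   74. ] [636.  210.7  15. ] [578.8  78.7  27. ]
scene [ 581.  -123.3   74. ] [636.4 205.2  15. ] [577.6  74.1  27. ]
block [ 743.1 -178.8   15. ] gauge [727.3   1.2   5. ] pen [420.5  45.4   8. ]
fix ends [522.7 -36.9  12. ] [618.  -38.5  12. ] [ 622.4 -236.8   12. ] [ 526.7 -234.1   12. ]
bench [array([899.3, 578.8,  -0. ]), array([334.9, 581.3,   0. ]), array([339.1, -87.4,   0. ]), array([ 887.9, -354.3,   -0. ])]
[[ 0.4 -0.9  0. ]
 [-0.9 -0.4  0. ]
 [ 0.  -0.  -1. ]]
hammer head [745.  191.3  10. ] [497.6 256.7  60. ] [518.1  25.1   0. ]
```

```bash
python3 - <<'E'
from h import *
np.set_printoptions(precision=2,suppress=True)
print(delta((577,-125,205),down(0)))
E
```

```text
(array([-30.88, -46.31,   0.05]), array([ -0.  ,  -0.  , -63.89]))
```

Emit:
{"method": "jog_arm", "body": {
  "rows": [
    [[0, 0, -3, 0, 0, 0], [0, 0, -4, 0, 0, 0], [0, 0, -3, 0, 0, 0], [-1.5, -2.3, 0, 0, 0, 0], [-3, -4, 0, 0, 0, 0], [-3, -4, 0, 0, 0, 0], [-3, -4, 0, 0, 0, 0], [-3, -4, 0, 0, 0, 0], [-3, -4, 0, 0, 0, 0], [-3, -4, 0, 0, 0, 0], [-3, -4, 0, 0, 0, 0], [-3, -4, 0, 0, 0, 0]]
  ]
}}

```text
t: 2.0
ee_pos: [493.4, -224.2, 305.9]
tcp_rot: [-2.666, 1.662, -0.001]
wrist_force: [0.6, -0.4, -0.1]
finger_gap: 93.8
```

Emit:
{"method": "jog_arm", "body": {
  "rows": [
    [[-3, -4, 0, 0, 0, 0], [-2.4, -4, 0, 0, 0, -4], [0, 0, 0, 0, 0, -8], [0, 0, 0, 0, 0, -8], [0, 0, 0, 0, 0, -8], [0, 0, 1, 0, 0, -8], [0, 0, 2, 0, 0, -8], [0, 0, 3, 0, 0, -8], [0, 0, 3, 0, 0, -8], [0, 0, 2, 0, 0, -4], [0, 0, 0, 0, 0, 0], [0, 0, 0, 0, 0, 0]]
  ]
}}

```text
t: 3.2
ee_pos: [541.1, -142.5, 196.1]
tcp_rot: [-3.141, 0.001, -0.0]
wrist_force: [-0.7, -0.2, 0.3]
finger_gap: 94.0
```

```bash
python3 - <<'E'
from h import *
np.set_printoptions(precision=2,suppress=True)
st=observe();print(st["t"],st["wrist_force"]);im=camera("wrist");cv2.imwrite("pics/w1.png",im)
print(delta((577,-125,150),down(0)))
for th in ["bolt_top","fixture"]:
    l=landmark_of("wrist",th);print(th,[(d["score"],d["at"],onz("wrist",d["at"],74,st)) for d in l])
E
```

```text
3.2 [-0.75 -0.15  0.35]
(array([ 3.54, -1.76,  4.68]), array([ 0.01, -0.08, -0.03]))
bolt_top [(0.72, [185.1, 317.4], array([ 574.99, -121.68,   74.  ]))]
fixture [(0.85, [183.3, 309.6], array([ 568.01, -120.05,   74.  ]))]
```

View pics/w1.png

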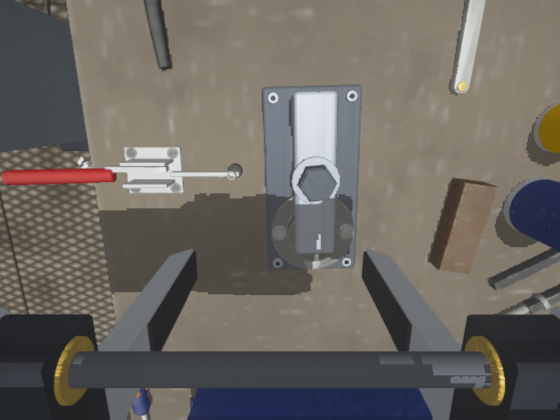

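Emit:
{"method": "jog_arm", "body": {
  "rows": [
    [[1.2, 0, 2, 0, 0, 0], [1.2, 0, 3.5, 0, 0, 0], [1, 0, 3, 0, 0, 0], [0, 0, 0, 0, 0, 0], [0, 0, 0, 0, 0, 0]]
  ]
}}

```text
t: 3.85
ee_pos: [575.1, -142.3, 111.4]
tcp_rot: [-3.142, -0.003, -0.0]
wrist_force: [0.4, -0.5, 0.5]
finger_gap: 94.1
```

```bash
python3 - <<'E'
from h import *
np.set_printoptions(precision=2,suppress=True)
st=observe();print(st["t"],st["ee_pos"]);im=camera("wrist");cv2.imwrite("pics/w2.png",im)
for th in ["bolt_top","fixture"]:
    l=landmark_of("wrist",th);print(th,[(d["score"],d["at"],onz("wrist",d["at"],74,st)) for d in l])
l=silhouettes("wrist","bolt_top")
for d in l: print(d["score"],d["at"],d["region"].sum())
cv2.imwrite("pics/w2c.png",cv2.resize(im[120:290,200:400],None,fx=4,fy=3.5,interpolation=cv2.INTER_CUBIC))
E
```

```text
3.85 [ 575.1  -142.26  111.42]
bolt_top [(0.81, [211.4, 277.9], array([ 574.07, -121.48,   74.  ])), (0.16, [251.4, 458.3], array([ 696.12, -149.39,   74.  ]))]
fixture []
0.67 [200.5, 280.4] 3135
```

View pics/w2c.png

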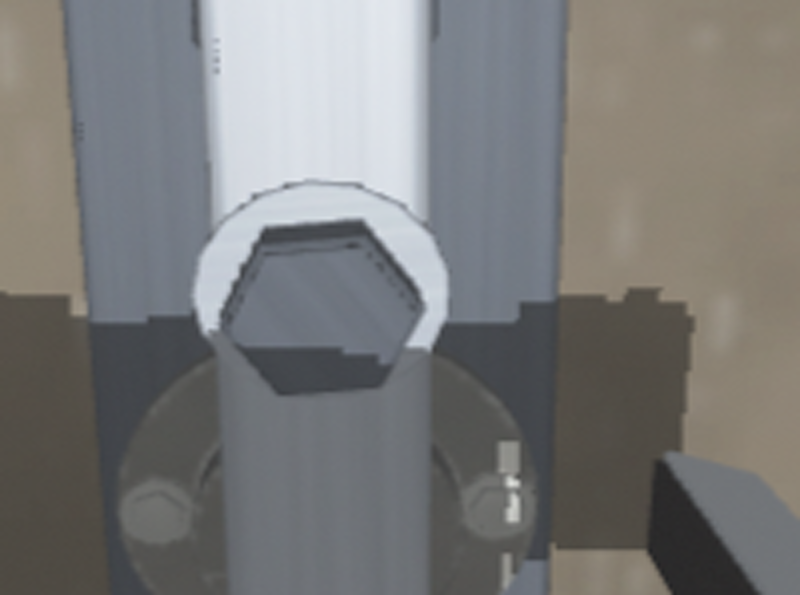

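```bash
cat >> h.py <<'E'
def hexpts(x,y,z,af,yaw):
    r=af/np.sqrt(3);a=yaw+np.pi/6+np.arange(6)*np.pi/3
    return np.c_[x+r*np.cos(a),y+r*np.sin(a),np.full(6,z)]
E
python3 - <<'E'
from h import *
from scipy.optimize import least_squares
np.set_printoptions(precision=3,suppress=True)
st=observe();im=cv2.imread("pics/w2.png")
cp=[((220,322),71,30),((280,395),71,30),((380,390),71,30),((425,305),71,30),((265,253),74,27),((362,245),74,27)]
P=[(120+y/3.5,200+x/4) for (x,y),_,_ in cp]
def res(p):
    r=[]
    for q,(c,z,af) in zip(P,cp):
        h=np.array([proj("wrist",X,st) for X in hexpts(p[0],p[1],z,af,p[2])])
        d=h-np.array(q);r.extend(d[np.argmin((d**2).sum(1))])
    return r
for a0 in (80,90,100):
    s=least_squares(res,[574,-122,np.radians(a0)]);print(s.x,np.degrees(s.x[2]),s.cost,np.array(s.fun))
x=s.x
S=5;big=cv2.resize(im[140:260,230:350],None,fx=S,fy=S,interpolation=cv2.INTER_CUBIC)
for z,af,c in ((74,27,(0,0,255)),(71,30,(0,255,0)),(54,30,(255,0,0))):
    h=np.array([proj("wrist",X,st) for X in hexpts(x[0],x[1],z,af,x[2])])
    pts=np.c_[(h[:,1]-230+.5)*S,(h[:,0]-140+.5)*S].astype(np.int32)
    cv2.polylines(big,[pts],True,c,1)
cv2.imwrite("pics/w2d.png",big)
E
```

```text
[ 576.235 -122.157    1.666] 95.4529174974487 1.3705373587512593 [ 0.48  -0.489 -0.355 -0.265 -1.203  0.231  0.623  0.189  0.165  0.253
  0.234  0.07 ]
[ 576.235 -122.157    1.666] 95.45291791182605 1.3705373587514684 [ 0.48  -0.489 -0.355 -0.265 -1.203  0.231  0.623  0.189  0.165  0.253
  0.234  0.07 ]
[ 576.235 -122.157    1.666] 95.45291702357396 1.3705373587513587 [ 0.48  -0.489 -0.355 -0.265 -1.203  0.231  0.623  0.189  0.165  0.253
  0.234  0.07 ]
```

View pics/w2d.png

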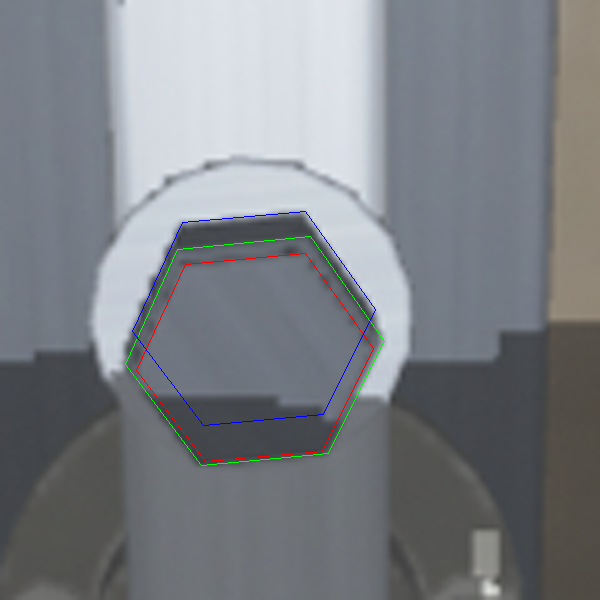

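Emit:
{"method": "jog_arm", "body": {
  "rows": [
    [[0, 0, -2, 0, 0, 0], [0.5, -3, -1.9, 0, 0, 0], [0.7, -4, 0, 0, 0, 0], [0.7, -4, 0, 0, 0, 0], [0.7, -4, 0, 0, 0, 0], [0.7, -4, 0, 0, 0, 0], [0.7, -4, 0, 0, 0, 0], [0.7, -4, 0, 0, 0, 0], [0.7, -4, 0, 0, 0, 0], [0.7, -4, 0, 0, 0, 8], [0, 0, 0, 0, 0, 8], [0, 0, 0, 0, 0, 8]]
  ]
}}

```text
t: 5.25
ee_pos: [635.2, 209.5, 150.6]
tcp_rot: [-3.071, 0.656, -0.001]
wrist_force: [0.7, -0.1, -0.3]
finger_gap: 94.1
```

Emit:
{"method": "jog_arm", "body": {
  "rows": [
    [[0, 0, 0, 0, 0, 0], [0, 0, 0, 0, 0, 0]]
  ]
}}

```text
t: 5.45
ee_pos: [635.4, 207.6, 150.4]
tcp_rot: [-3.075, 0.644, -0.002]
wrist_force: [0.9, 0.4, 0.3]
finger_gap: 93.5
```

```bash
python3 - <<'E'
from h import *
np.set_printoptions(precision=2,suppress=True)
st=observe();print(st["t"],st["ee_pos"],st["tcp_rot"],st["wrist_force"]);im=camera("wrist");cv2.imwrite("pics/w3.png",im)
for th,z in (("wrench_grip",15),("wrench_socket",0)):
    l=landmark_of("wrist",th);print(th,[(d["score"],d["at"],onz("wrist",d["at"],z,st)) for d in l])
s0={"ee_pos":np.array([541.1,-142.5,196.1]),"tcp_rot":np.array([-3.1416,.001,0])}
q=[onz("wrist",p,12,s0) for p in [(98,273),(96,352),(263,278),(262,347)]];print(q)
E
```

```text
5.45 [635.38 207.61 150.42] [-3.07  0.64 -0.  ] [0.87 0.37 0.35]
wrench_grip [(0.93, [200.1, 277.3], array([635.16, 211.75,  15.  ]))]
wrench_socket [(0.72, [318.4, 274.2], array([576.83,  87.61,   0.  ]))]
[array([534.72, -45.95,  12.  ]), array([613.58, -44.07,  12.  ]), array([ 539.5 , -225.42,   12.  ]), array([ 618.55, -224.2 ,   12.  ])]
```

View pics/w3.png

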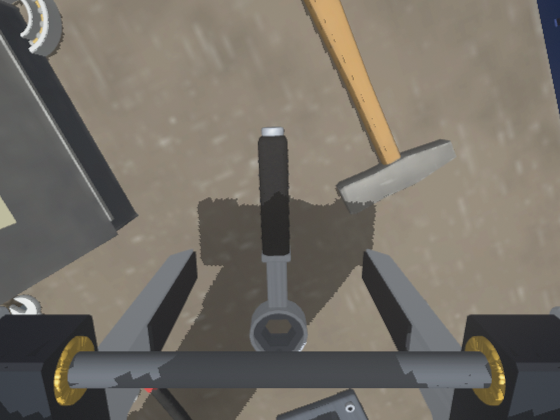

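```bash
python3 - <<'E'
from h import *
np.set_printoptions(precision=2,suppress=True)
st=observe();im=cv2.imread("pics/w3.png")
g=cv2.cvtColor(im,cv2.COLOR_BGR2GRAY).astype(int)
P=[]
for r in range(145,250,15):
    row=g[r,240:310]; m=np.where(row<60)[0]; 
    if len(m): P.append((r,240+m.min(),240+m.max()))
print(P)
W=np.array([onz("wrist",(r,(a+b)/2),30,st) for r,a,b in P]);print(W[0],W[-1])
d=W[0]-W[-1];print(np.degrees(np.arctan2(d[1],d[0])))
for p in [(137,273),(255,276)]: print(onz("wrist",p,30,st))
for p in [(331,278),(330,278)]: print(onz("wrist",p,27,st))
cv2.imwrite("pics/w3c.png",cv2.resize(im[120:360,200:360],None,fx=2.5,fy=2.5,interpolation=cv2.INTER_CUBIC))
E
```

```text
[(145, np.int64(285), np.int64(286)), (160, np.int64(259), np.int64(286)), (175, np.int64(260), np.int64(287)), (190, np.int64(260), np.int64(286)), (205, np.int64(261), np.int64(288)), (220, np.int64(261), np.int64(288)), (235, np.int64(262), np.int64(289))]
[662.72 256.62  30.  ] [621.82 185.46  30.  ]
60.110052022725725
[655.67 267.03  30.  ]
[614.18 167.09  30.  ]
[581.75  88.92  27.  ]
[582.23  90.    27.  ]
```

View pics/w3c.png

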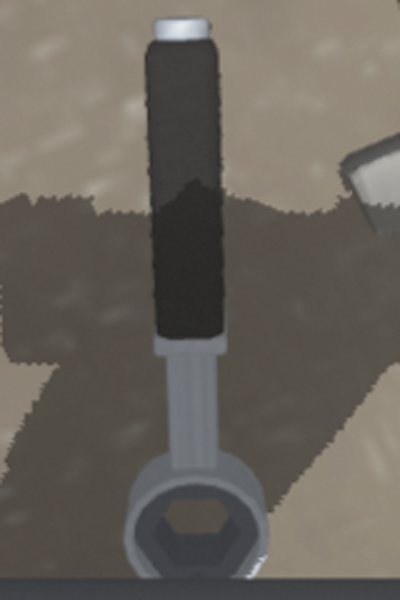

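Emit:
{"method": "jog_arm", "body": {
  "rows": [
    [[-0.4, 0, 1, 0, 0, -0.8], [0, 0, 3, 0, 0, 0], [0, 0, 3, 0, 0, 0], [0, 0, 3, 0, 0, 0], [0, 0, 2, 0, 0, 0], [0, 0, 1, 0, 0, 0], [0, 0, 0, 0, 0, 0], [0, 0, 0, 0, 0, 0]]
  ],
  "fingers": 5.4
}}

```text
t: 6.4
ee_pos: [631.8, 209.6, 20.1]
tcp_rot: [-3.078, 0.628, -0.001]
wrist_force: [0.0, -1.0, -0.8]
finger_gap: 54.1
```

```bash
python3 - <<'E'
from h import *
np.set_printoptions(precision=2,suppress=True)
st=observe();print(st["t"],st["ee_pos"],st["wrist_force"],st["finger_gap"]);im=camera("wrist");cv2.imwrite("pics/w4.png",im)
E
```

```text
6.4 [631.84 209.61  20.13] [ 0.03 -1.03 -0.75] 54.06780860708816
```

View pics/w4.png

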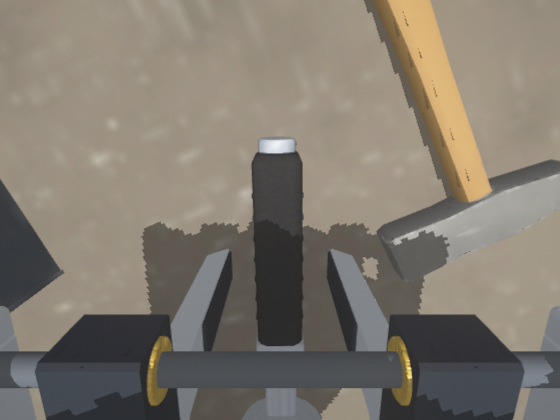

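Emit:
{"method": "jog_arm", "body": {
  "rows": [
    [[0, 0, 0.8, 0, 0, 0], [0, 0, 0.8, 0, 0, 0], [0, 0, 0, 0, 0, 0], [0, 0, 0, 0, 0, 0]]
  ]
}}

```text
t: 6.85
ee_pos: [631.4, 209.3, 3.2]
tcp_rot: [3.078, -0.629, -0.001]
wrist_force: [0.2, 0.8, 1.7]
finger_gap: 53.5
```

Emit:
{"method": "jog_arm", "body": {
  "rows": [
    [[0, 0, 0, 0, 0, 0], [0, 0, 0, 0, 0, 0], [0, 0, 0, 0, 0, 0], [0, 0, 0, 0, 0, 0], [0, 0, 0, 0, 0, 0], [0, 0, 0, 0, 0, 0], [0, 0, 0, 0, 0, 0]]
  ],
  "fingers": 1.5,
  "grip_force": 55
}}

```text
t: 7.55
ee_pos: [631.6, 209.4, 3.6]
tcp_rot: [-3.078, 0.629, -0.0]
wrist_force: [-1.4, -0.2, 1.6]
finger_gap: 25.2
```

Emit:
{"method": "jog_arm", "body": {
  "rows": [
    [[0, 0, -0.5, 0, 0, 0], [0, 0, -2, 0, 0, 0], [0, 0, -3, 0, 0, 0], [0, 0, -3, 0, 0, 0], [0, 0, -2, 0, 0, 0], [0, 0, 0, 0, 0, 0], [0, 0, 0, 0, 0, 0], [0, 0, 0, 0, 0, 0]]
  ]
}}

```text
t: 8.35
ee_pos: [630.8, 209.0, 107.0]
tcp_rot: [3.077, -0.628, -0.003]
wrist_force: [-0.4, -0.4, -3.6]
finger_gap: 25.4
```

```bash
python3 - <<'E'
from h import *
np.set_printoptions(precision=2,suppress=True)
st=observe();print(st["t"],st["ee_pos"],st["wrist_force"],st["wrist_torque"],st["finger_gap"]);im=camera("wrist");cv2.imwrite("pics/w5.png",im)
for c in("top","scene"):
    im=camera(c);cv2.imwrite(f"pics/{c}5.png",im)
E
```

```text
8.35 [630.75 208.97 106.99] [-0.39 -0.37 -3.56] [ 0.06 -0.04  0.04] 25.41371427568377
```

View pics/w5.png

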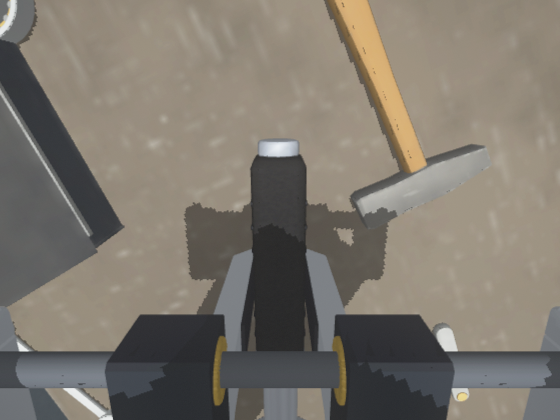

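View pics/top5.png

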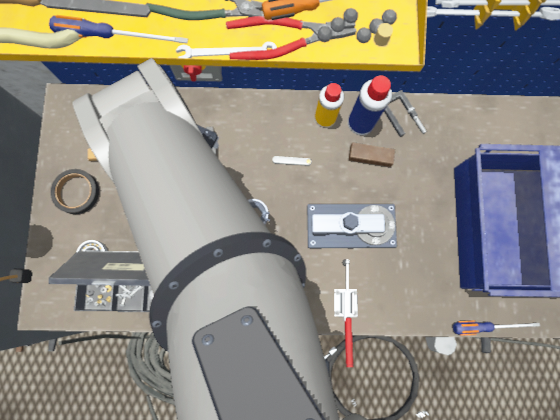

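View pics/scene5.png

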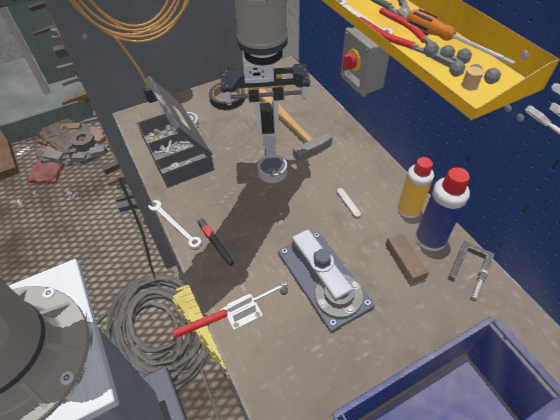

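Emit:
{"method": "jog_arm", "body": {
  "rows": [
    [[0.2, 2, 0, 0, 0, 0], [0.3, 4, 0, 0, 0, 0], [0.4, 4, 0, 0, 0, 0], [0.4, 4, 0, 0, 0, 0], [0.3, 4, 0, 0, 0, 0], [0.2, 2.3, 0, 0, 0, 0], [0, 1, 0, 0, 0, -5], [0, 0, 0, 0, 0, -8], [0, 0, 0, 0, 0, -8], [0, 0, 0, 0, 0, -7.6], [0, 0, 0, 0, 0, 0], [0, 0, 0, 0, 0, 0]]
  ]
}}

```text
t: 9.7
ee_pos: [564.3, 5.9, 108.2]
tcp_rot: [-3.138, -0.144, 0.001]
wrist_force: [0.2, -1.1, -4.3]
finger_gap: 25.7
```

```bash
python3 - <<'E'
from h import *
np.set_printoptions(precision=2,suppress=True)
st=observe();print(st["t"],st["ee_pos"],st["tcp_rot"],st["wrist_force"])
print(delta((563.9,5.7,107),down(np.radians(5.5))))
for c in("wrist","scene","top"):
    im=camera(c);cv2.imwrite(f"pics/{c}6.png",im)
im=cv2.imread("pics/scene6.png");cv2.imwrite("pics/scene6c.png",cv2.resize(im[160:320,220:420],None,fx=4,fy=3.75,interpolation=cv2.INTER_CUBIC))
for z in (12,): print(proj("scene",(576.2,-122.2,74)))
print(proj("scene",(576.2,-122.2,130)),proj("top",(576.2,-122.2,130)))
E
```

```text
9.7 [564.28   5.89 108.23] [-3.14 -0.14  0.  ] [ 0.16 -1.14 -4.34]
(array([-0.04,  0.02,  0.12]), array([-0.01,  0.03, -0.26]))
(np.float64(255.30534250764174), np.float64(321.9226762223088))
(np.float64(238.48007907425387), np.float64(323.56392780595877)) (np.float64(216.4085855411113), np.float64(355.79677181041643))
```

View pics/scene6c.png

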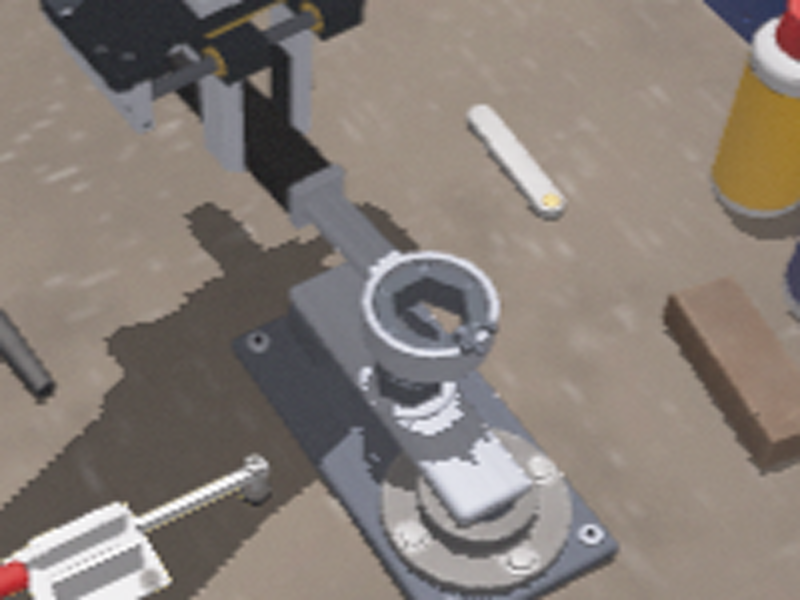

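View pics/wrist6.png

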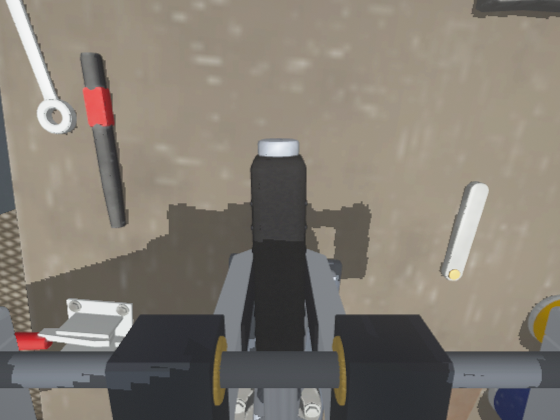

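View pics/top6.png

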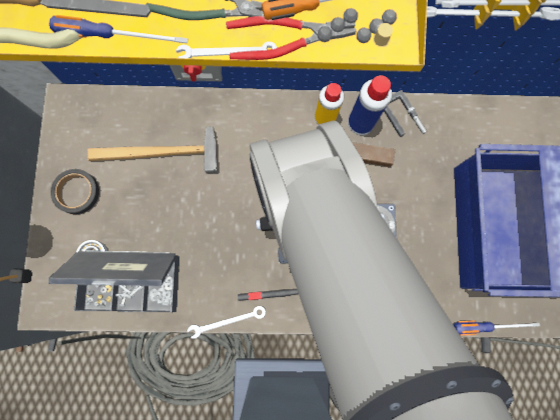

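```bash
python3 - <<'E'
from h import *
a=cv2.imread("pics/scene0.png")[230:290,290:365];b=cv2.imread("pics/scene6.png")[215:275,290:365]
A=cv2.resize(a,None,fx=8,fy=8,interpolation=cv2.INTER_CUBIC);B=cv2.resize(b,None,fx=8,fy=8,interpolation=cv2.INTER_CUBIC)
S=8
def poly(im,pts,r0,c0,col):
    h=np.array([proj("scene",X) for X in pts]);cv2.polylines(im,[np.c_[(h[:,1]-c0+.5)*S,(h[:,0]-r0+.5)*S].astype(np.int32)],True,col,1)
def circ(x,y,z,r): 
    t=np.linspace(0,2*np.pi,60);return np.c_[x+r*np.cos(t),y+r*np.sin(t),np.full(60,z)]
bx,by=576.2,-122.2
yw=np.radians(95.45)
for z,af in((74,27),(71,30)): poly(A,hexpts(bx,by,z,af,yw),230,290,(0,0,255))
poly(A,circ(bx,by,54,23),230,290,(0,255,0))
sx,sy=564.3+128.5*np.cos(yw-np.pi),5.9+128.5*np.sin(yw-np.pi);print(sx,sy)
poly(B,circ(sx,sy,131.6,30),215,290,(0,255,0))
poly(B,hexpts(sx,sy,126.6,32,yw),215,290,(0,0,255))
cv2.imwrite("pics/cmpA.png",A);cv2.imwrite("pics/cmpB.png",B)
E
```

```text
576.5045533772881 -122.01911067882283
```

View pics/cmpA.png

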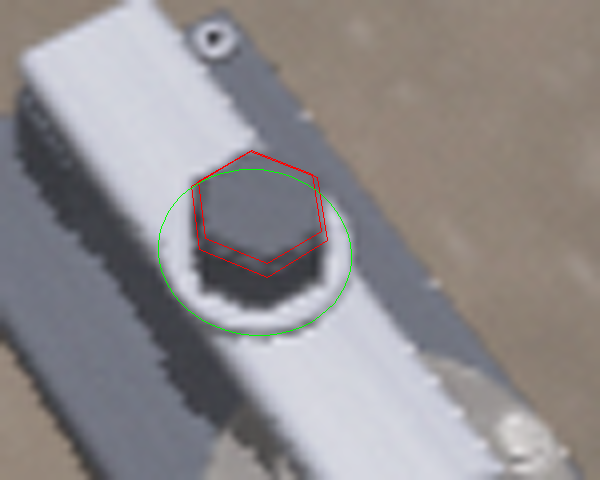

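View pics/cmpB.png

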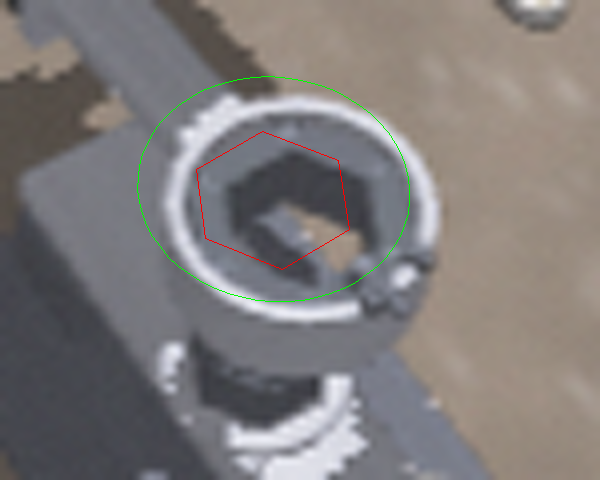

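```bash
cat >> h.py <<'E'
def headtop(st,L,yo,pi_,h=4.4):
    """socket head top centre; L dist from TCP, yo yaw offset, pi_ sag pitch (head down +), rad"""
    R=Ro.from_rotvec(st["tcp_rot"]); piv=st["ee_pos"]+R.apply([0,0,-19.])
    v=np.array([0,L,-h]) # tool: y to socket, -z up
    v=Ro.from_rotvec([pi_,0,0]).apply(v); v=Ro.from_rotvec([0,0,yo]).apply(v)
    return piv+R.apply(v)
E
python3 - <<'E'
from h import *
from scipy.optimize import fsolve
np.set_printoptions(precision=2,suppress=True)
st=observe()
ob=(240.6,327.3)
for L in (126,128.5,131,134,137):
    f=lambda p: np.array(proj("scene",headtop(st,L,p[0],p[1])))-ob
    s=fsolve(f,[0,0.05]);print(L,np.degrees(s),headtop(st,L,*s))
im=cv2.imread("pics/wrist6.png");cv2.imwrite("pics/w6c.png",cv2.resize(im[330:420,180:380],None,fx=4,fy=4,interpolation=cv2.INTER_CUBIC))
im=cv2.imread("pics/scene6.png");cv2.imwrite("pics/s6d.png",cv2.resize(im[180:270,260:350],None,fx=6,fy=6,interpolation=cv2.INTER_CUBIC))
E
```

```text
126 [-6.86 13.25] [ 590.68 -114.56  102.86]
128.5 [-4.85  9.05] [ 587.12 -119.28  111.59]
131 [-3.36  5.89] [ 584.34 -122.95  118.38]
134 [-1.93  2.81] [ 581.53 -126.67  125.27]
137 [-0.74  0.22] [ 579.06 -129.94  131.32]
```

View pics/w6c.png

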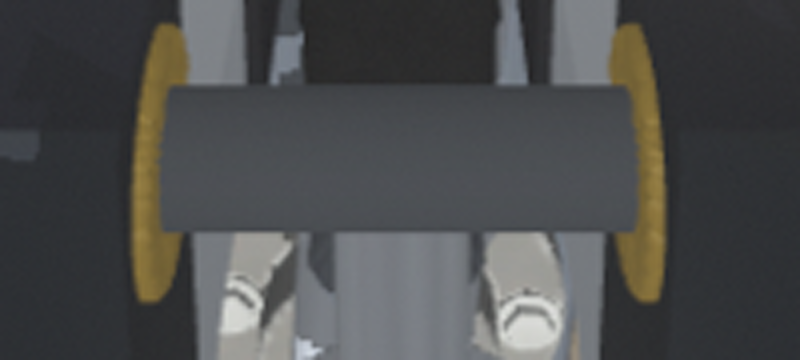

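View pics/s6d.png

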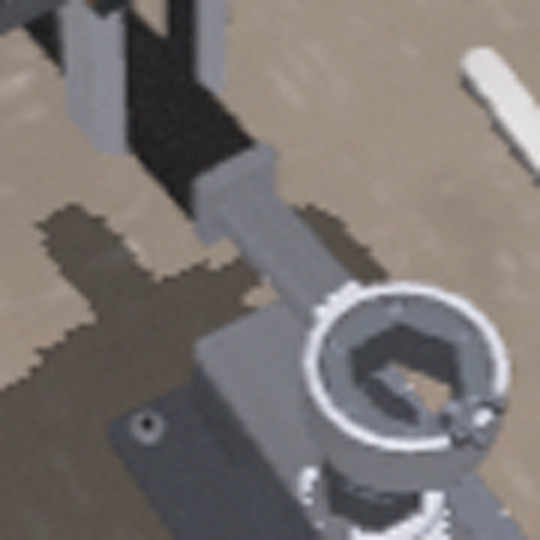

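Emit:
{"method": "jog_arm", "body": {
  "rows": [
    [[-0.1, -0.4, 0, 0, 0, 0], [-0.1, -0.4, 0.5, 0, 0, 0], [0, 0, 0.5, 0, 0, 0], [0, 0, 0, 0, 0, 0], [0, 0, 0, 0, 0, 0]]
  ]
}}

```text
t: 10.35
ee_pos: [561.7, 14.1, 98.2]
tcp_rot: [-3.138, -0.151, 0.001]
wrist_force: [0.2, 0.8, -3.9]
finger_gap: 25.6
```

```bash
cat > ov.py <<'E'
from h import *
import sys
S=8
def poly(im,pts,r0,c0,col):
    h=np.array([proj("scene",X) for X in pts]);cv2.polylines(im,[np.c_[(h[:,1]-c0+.5)*S,(h[:,0]-r0+.5)*S].astype(np.int32)],True,col,1)
def circ(x,y,z,r): 
    t=np.linspace(0,2*np.pi,60);return np.c_[x+r*np.cos(t),y+r*np.sin(t),np.full(60,z)]
n=sys.argv[1]
st=observe();print(st["t"],st["ee_pos"],st["tcp_rot"],st["wrist_force"],st["wrist_torque"])
im=camera("scene");cv2.imwrite(f"pics/{n}.png",im)
r0,c0=215,290
B=cv2.resize(im[r0:r0+60,c0:c0+75],None,fx=8,fy=8,interpolation=cv2.INTER_CUBIC)
zt=st["ee_pos"][2]-3.6+27
B0=B.copy()
poly(B,circ(576.2,-122.2,zt,30),r0,c0,(0,255,0))
poly(B,circ(576.2,-122.2,54,23),r0,c0,(255,0,0))
cv2.imwrite(f"pics/{n}b.png",B)
E
python3 ov.py s7
```

```text
10.35 [561.70449463  14.12356525  98.22830022] [-3.13792240e+00 -1.51013004e-01  8.38983229e-04] [ 0.24464071  0.75577628 -3.90390065] [ 0.05111497 -0.11388494  0.01606827]
```

View pics/s7b.png

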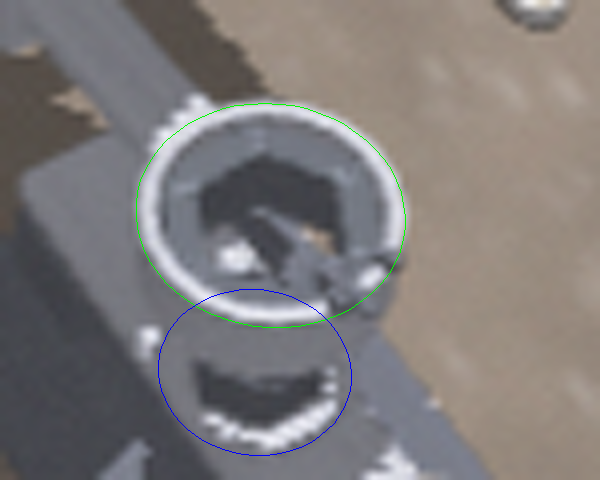

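Emit:
{"method": "jog_arm", "body": {
  "rows": [
    [[0, 0, 0.6, 0, 0, 0], [0, 0, 0.8, 0, 0, 0], [0, 0, 0.4, 0, 0, 0], [0, 0, 0.2, 0, 0, 0], [0, 0, 0.2, 0, 0, 0], [0, 0, 0, 0, 0, 0], [0, 0, 0, 0, 0, 0]]
  ]
}}

```text
t: 11.1
ee_pos: [561.9, 14.2, 76.6]
tcp_rot: [-3.138, -0.151, -0.0]
wrist_force: [-0.2, -0.0, -4.4]
finger_gap: 25.8
```

```bash
python3 ov.py s8
```

```text
11.1 [561.8950111   14.21055074  76.58681302] [-3.13786888e+00 -1.51149440e-01 -1.23936993e-04] [-0.16857325 -0.01304883 -4.40130131] [ 0.07919853 -0.10169208  0.01299072]
```

View pics/s8b.png

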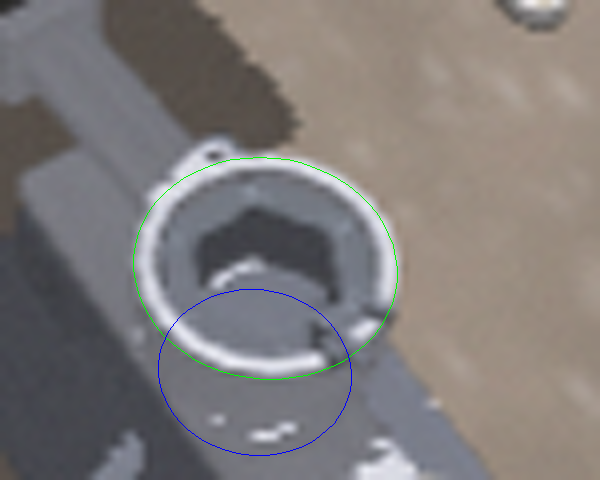

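Emit:
{"method": "jog_arm", "body": {
  "rows": [
    [[0, 0, 0.15, 0, 0, 0], [0, 0, 0.15, 0, 0, 0], [0, 0, 0, 0, 0, 0], [0, 0, 0, 0, 0, 0]]
  ]
}}

```text
t: 11.55
ee_pos: [561.8, 14.2, 73.5]
tcp_rot: [-3.138, -0.151, 0.0]
wrist_force: [-0.2, -0.6, -3.5]
finger_gap: 25.6
```

Emit:
{"method": "jog_arm", "body": {
  "rows": [
    [[0, 0, 0.15, 0, 0, 0], [0, 0, 0.15, 0, 0, 0], [0, 0, 0, 0, 0, 0], [0, 0, 0, 0, 0, 0]]
  ]
}}

```text
t: 11.95
ee_pos: [561.8, 14.2, 70.4]
tcp_rot: [-3.138, -0.151, 0.0]
wrist_force: [-0.1, -0.6, -3.8]
finger_gap: 25.5
```

Emit:
{"method": "jog_arm", "body": {
  "rows": [
    [[0, 0, 0.2, 0, 0, 0], [0, 0, 0.2, 0, 0, 0], [0, 0, 0.2, 0, 0, 0], [0, 0, 0, 0, 0, 0], [0, 0, 0, 0, 0, 0]]
  ]
}}

```text
t: 12.45
ee_pos: [561.8, 14.2, 64.4]
tcp_rot: [-3.138, -0.151, 0.0]
wrist_force: [0.3, -0.5, -3.0]
finger_gap: 26.0
```

Emit:
{"method": "jog_arm", "body": {
  "rows": [
    [[0, 0, 0.15, 0, 0, 0], [0, 0, 0.15, 0, 0, 0], [0, 0, 0.1, 0, 0, 0], [0, 0, 0, 0, 0, 0], [0, 0, 0, 0, 0, 0]]
  ]
}}

```text
t: 12.95
ee_pos: [561.8, 14.2, 60.5]
tcp_rot: [-3.138, -0.151, 0.0]
wrist_force: [-0.2, 0.1, -3.5]
finger_gap: 25.7
```

Emit:
{"method": "jog_arm", "body": {
  "rows": [
    [[0, 0, 0.1, 0, 0, 0], [0, 0, 0.1, 0, 0, 0], [0, 0, 0, 0, 0, 0], [0, 0, 0, 0, 0, 0]]
  ]
}}

```text
t: 13.35
ee_pos: [561.8, 14.2, 58.5]
tcp_rot: [-3.138, -0.151, 0.0]
wrist_force: [-0.7, 0.4, -3.9]
finger_gap: 25.7
```

```bash
python3 ov.py s9
```

```text
13.35 [561.84756375  14.16449421  58.48430021] [-3.13789782e+00 -1.51126435e-01  2.22481114e-05] [-0.70840148  0.42091567 -3.94452563] [ 0.08588189 -0.11526896  0.03705307]
```

View pics/s9b.png

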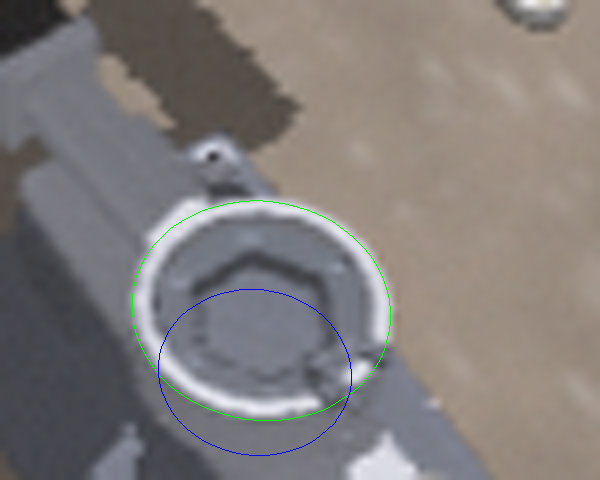

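Emit:
{"method": "jog_arm", "body": {
  "rows": [
    [[0, 0, 0.05, 0, 0, 0], [0, 0, 0, 0, 0, 0], [0, 0, 0, 0, 0, 0]]
  ]
}}

```text
t: 13.7
ee_pos: [561.8, 14.1, 58.0]
tcp_rot: [-3.138, -0.151, 0.0]
wrist_force: [0.5, -0.6, -3.0]
finger_gap: 25.6
```

Emit:
{"method": "jog_arm", "body": {
  "rows": [
    [[0, 0, 0.05, 0, 0, 0], [0, 0, 0, 0, 0, 0], [0, 0, 0, 0, 0, 0]]
  ]
}}

```text
t: 14.0
ee_pos: [561.9, 14.2, 57.6]
tcp_rot: [-3.138, -0.151, -0.0]
wrist_force: [-0.3, 0.2, -2.2]
finger_gap: 25.7
```

Emit:
{"method": "jog_arm", "body": {
  "rows": [
    [[0, 0, 0.05, 0, 0, 0], [0, 0, 0, 0, 0, 0], [0, 0, 0, 0, 0, 0]]
  ]
}}

```text
t: 14.3
ee_pos: [561.9, 14.2, 57.1]
tcp_rot: [-3.138, -0.151, -0.0]
wrist_force: [0.2, 0.9, -0.8]
finger_gap: 25.3
```

```bash
python3 -c "
from h import *
for i in range(1): print(observe())"
```

```text
{'t': 14.3, 'qpos': array([ 0.18394212,  0.45314326, -0.40151595,  1.96459033,  0.24799999,
        0.7709586 , -0.26402983]), 'joint_velocities': array([-4.29992346e-04,  8.58268672e-04, -1.47365550e-03, -8.70433453e-04,
        6.92659892e-05,  1.31314952e-03,  7.31138920e-04]), 'joint_torque': array([ 5.43717071e-01, -8.35606956e+01, -5.49026325e+00, -3.45610070e+01,
        5.50958072e-02, -1.01459459e-01,  2.60186289e-02]), 'ee_pos': array([561.92863026,  14.24366242,  57.09306055]), 'tcp_rot': array([-3.13787494e+00, -1.51220096e-01, -2.94078214e-04]), 'wrist_force': array([ 0.24781045,  0.85545872, -0.75257197]), 'wrist_torque': array([-0.05212848, -0.07057279, -0.00812909]), 'finger_gap': 25.309464002937474}
```

Emit:
{"method": "jog_arm", "body": {
  "rows": [
    [[0.479, 0.0084, 0, 0, 0, 2], [0.479, 0.0084, 0, 0, 0, 2], [0.479, 0.0084, 0, 0, 0, 2], [0.479, 0.0084, 0, 0, 0, 2], [0, 0, 0, 0, 0, 0], [0, 0, 0, 0, 0, 0]]
  ]
}}

```text
t: 14.9
ee_pos: [581.0, 14.6, 56.9]
tcp_rot: [3.141, -0.068, -0.0]
wrist_force: [-0.2, 0.4, 0.8]
finger_gap: 25.7
```

```bash
cat > m.py <<'E'
from h import *
np.set_printoptions(precision=2,suppress=True)
o=observe();p=o["ee_pos"];f=o["wrist_force"];b=np.array([576.2,-122.2,0])
r=p-b;ang=np.degrees(np.arctan2(r[1],r[0]));u=np.array([r[0],r[1],0])/np.hypot(r[0],r[1]);tt=np.array([u[1],-u[0],0])
R=Ro.from_rotvec(o["tcp_rot"]).as_matrix()
print("t",round(o["t"],2),"pos",p,"r",round(np.hypot(r[0],r[1]),2),"ang",round(ang,2),"toolyaw+90",round(np.degrees(np.arctan2(R[1,0],R[0,0]))+90,2))
print("F tang(cw)",f@tt,"rad",f@u,"z",f[2],"T",o["wrist_torque"],"Mz about bolt Nm",(r[0]*f[1]-r[1]*f[0])/1000+o["wrist_torque"][2])
E
python3 m.py
```

```text
t 14.9 pos [581.02  14.63  56.94] r 136.91 ang 87.98 toolyaw+90 87.54
F tang(cw) -0.23961378209883985 rad 0.39170063295707147 z 0.826454569394221 T [-0.48  0.14 -0.17] Mz about bolt Nm -0.13737673231294734
```

Emit:
{"method": "jog_arm", "body": {
  "rows": [
    [[0.479, 0.0084, 0, 0, 0, 2], [0.479, 0.0084, 0, 0, 0, 2], [0.479, 0.0084, 0, 0, 0, 2], [0, 0, 0, 0, 0, 0], [0, 0, 0, 0, 0, 0]]
  ]
}}

```text
t: 15.4
ee_pos: [594.9, 13.3, 56.8]
tcp_rot: [3.133, -0.234, -0.002]
wrist_force: [-4.6, 0.0, 0.9]
finger_gap: 25.9
```

```bash
python3 m.py
```

```text
t 15.4 pos [594.89  13.33  56.76] r 136.81 ang 82.15 toolyaw+90 81.46
F tang(cw) -4.524734948203125 rad -0.5995843669964315 z 0.8677334342665164 T [-0.43  1.12  0.04] Mz about bolt Nm 0.6630379053627884
```

Emit:
{"method": "jog_arm", "body": {
  "rows": [
    [[0.479, 0.0084, 0, 0, 0, 2], [0.479, 0.0084, 0, 0, 0, 2], [0.479, 0.0084, 0, 0, 0, 2], [0, 0, 0, 0, 0, 0], [0, 0, 0, 0, 0, 0]]
  ]
}}

```text
t: 15.9
ee_pos: [608.8, 10.6, 56.7]
tcp_rot: [3.116, -0.397, -0.002]
wrist_force: [-6.4, 1.4, 2.2]
finger_gap: 25.5
```

```bash
python3 m.py; python3 ov.py s10
```

```text
t 15.9 pos [608.84  10.63  56.73] r 136.79 ang 76.19 toolyaw+90 75.47
F tang(cw) -6.54984125176116 rad -0.21618735872189757 z 2.217939951492351 T [-0.24  1.36 -0.  ] Mz about bolt Nm 0.8931229747410713
15.9 [608.84149294  10.63405839  56.72962542] [ 3.11621460e+00 -3.97203577e-01 -2.16714028e-03] [-6.41220577  1.35306119  2.21793995] [-0.23886884  1.36378038 -0.00280228]
```

View pics/s10b.png

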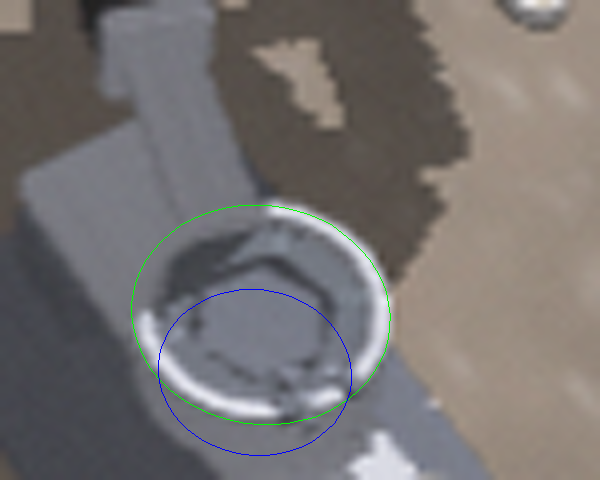

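Emit:
{"method": "jog_arm", "body": {
  "rows": [
    [[0.479, 0.0084, -0.02, 0, 0, 2], [0.479, 0.0084, -0.02, 0, 0, 2], [0, 0, 0, 0, 0, 0], [0, 0, 0, 0, 0, 0]]
  ]
}}

```text
t: 16.35
ee_pos: [617.9, 8.0, 57.0]
tcp_rot: [3.1, -0.506, -0.003]
wrist_force: [-5.4, 1.3, 0.3]
finger_gap: 25.7
```

```bash
python3 m.py;python3 m.py
```

```text
t 16.35 pos [617.92   7.97  57.  ] r 136.69 ang 72.23 toolyaw+90 71.47
F tang(cw) -5.50633106064683 rad -0.35447636319188436 z 0.26587436693259764 T [-0.08  1.42  0.14] Mz about bolt Nm 0.8966600580756121
t 16.35 pos [617.92   7.97  57.  ] r 136.69 ang 72.23 toolyaw+90 71.47
F tang(cw) -5.50633106064683 rad -0.35447636319188436 z 0.26587436693259764 T [-0.08  1.42  0.14] Mz about bolt Nm 0.8966600580756121
```

Emit:
{"method": "jog_arm", "body": {
  "rows": [
    [[0.239, 0.002, 0, 0, 0, 1], [0.239, 0.002, 0, 0, 0, 1], [0.239, 0.002, 0, 0, 0, 1]]
  ]
}}

```text
t: 16.65
ee_pos: [624.2, 5.7, 56.9]
tcp_rot: [3.086, -0.587, -0.004]
wrist_force: [-7.7, 2.7, 0.2]
finger_gap: 25.8
```

```bash
python3 m.py; python3 ov.py s11; python3 m.py
```

```text
t 16.65 pos [624.21   5.74  56.88] r 136.65 ang 69.43 toolyaw+90 68.46
F tang(cw) -8.109739230120216 rad -0.18352884653203883 z 0.24283579304606842 T [0.26 2.   0.28] Mz about bolt Nm 1.3921203512682014
16.65 [624.21190749   5.74305503  56.87877035] [ 3.0860929  -0.5870169  -0.00383855] [-7.65721675  2.67742131  0.24283579] [0.25932605 1.99935621 0.28388454]
t 16.7 pos [624.53   5.6   56.88] r 136.63 ang 69.28 toolyaw+90 68.38
F tang(cw) -7.143365679146672 rad -1.4967546232163054 z -0.044077353490057036 T [0.3  1.95 0.28] Mz about bolt Nm 1.2551989053658876
```

View pics/s11b.png

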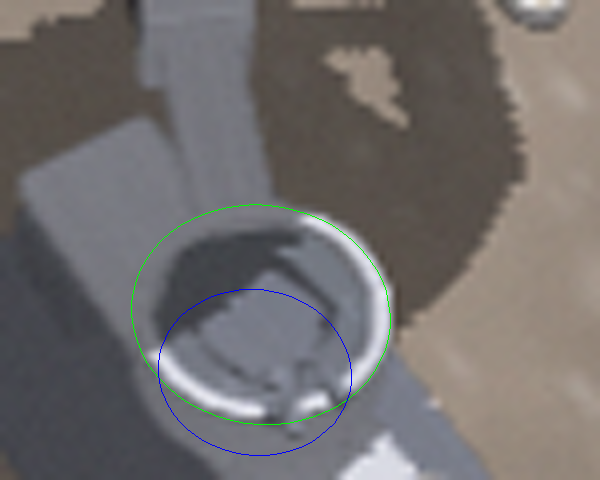

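Emit:
{"method": "jog_arm", "body": {
  "rows": [
    [[0.239, 0.002, 0, 0, 0, 1], [0.239, 0.002, 0, 0, 0, 1], [0.239, 0.002, 0, 0, 0, 1], [0.239, 0.002, 0, 0, 0, 1]]
  ]
}}

```text
t: 17.1
ee_pos: [632.9, 2.1, 56.8]
tcp_rot: [3.064, -0.694, -0.004]
wrist_force: [-8.2, 2.3, 0.2]
finger_gap: 25.3
```

```bash
python3 m.py; python3 ov.py s12; python3 m.py
```

```text
t 17.1 pos [632.91   2.07  56.82] r 136.6 ang 65.47 toolyaw+90 64.47
F tang(cw) -8.462598372176 rad -1.3010792633959398 z 0.21339312743463384 T [0.37 2.   0.32] Mz about bolt Nm 1.4762378284608788
17.1 [632.91275817   2.07118438  56.81881168] [ 3.0637455  -0.69412584 -0.0041263 ] [-8.23895881  2.32979316  0.21339313] [0.36551832 1.99996526 0.32024366]
t 17.15 pos [633.24   1.91  56.85] r 136.59 ang 65.32 toolyaw+90 64.39
F tang(cw) -8.161919608000064 rad -0.20031745120841477 z 0.9787797111391436 T [0.38 1.94 0.35] Mz about bolt Nm 1.4620253645638246
```

Emit:
{"method": "jog_arm", "body": {
  "rows": [
    [[0.239, 0.002, 0, 0, 0, 1], [0.239, 0.002, 0, 0, 0, 1], [0.239, 0.002, 0, 0, 0, 1], [0.239, 0.002, 0, 0, 0, 1]]
  ]
}}

```text
t: 17.55
ee_pos: [641.3, -2.2, 56.8]
tcp_rot: [3.038, -0.8, -0.004]
wrist_force: [-8.9, 3.3, 0.2]
finger_gap: 25.6
```

```bash
python3 m.py; python3 ov.py s13; python3 m.py; python3 -c "
import cv2,numpy as np
L=[cv2.resize(cv2.imread(f'pics/s{k}.png')[235:272,300:345],None,fx=6,fy=6,interpolation=cv2.INTER_CUBIC) for k in (10,11,12,13)]
cv2.imwrite('pics/cmp13.png',np.vstack([np.hstack(L[:2]),np.hstack(L[2:])]))"
```

```text
t 17.55 pos [641.34  -2.16  56.77] r 136.57 ang 61.51 toolyaw+90 60.48
F tang(cw) -9.362387023651099 rad -1.3673738712230048 z 0.22462065453025323 T [0.53 2.1  0.41] Mz about bolt Nm 1.6866429972124184
17.55 [641.33764041  -2.16036758  56.77477946] [ 3.03775127 -0.80044677 -0.00437333] [-8.88109042  3.2634698   0.22462065] [0.53381745 2.10229458 0.40798545]
t 17.6 pos [641.68  -2.34  56.83] r 136.58 ang 61.35 toolyaw+90 60.39
F tang(cw) -8.462709582585004 rad 0.07196952605142065 z 1.240711081247205 T [0.56 2.05 0.38] Mz about bolt Nm 1.531640266099715
```

View pics/cmp13.png

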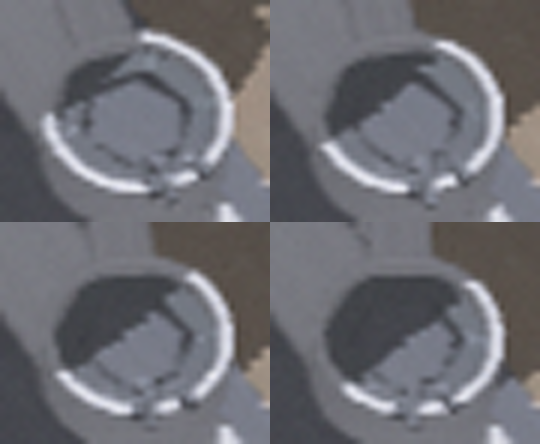

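```bash
python3 -c "
import cv2,numpy as np
L=[cv2.resize(cv2.imread(f'pics/s{k}.png')[248:274,306:346],None,fx=9,fy=9,interpolation=cv2.INTER_CUBIC) for k in (9,11,12,13)]
cv2.imwrite('pics/cmp13b.png',np.vstack([np.hstack(L[:2]),np.hstack(L[2:])]))"
```

```text
(no output)
```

View pics/cmp13b.png

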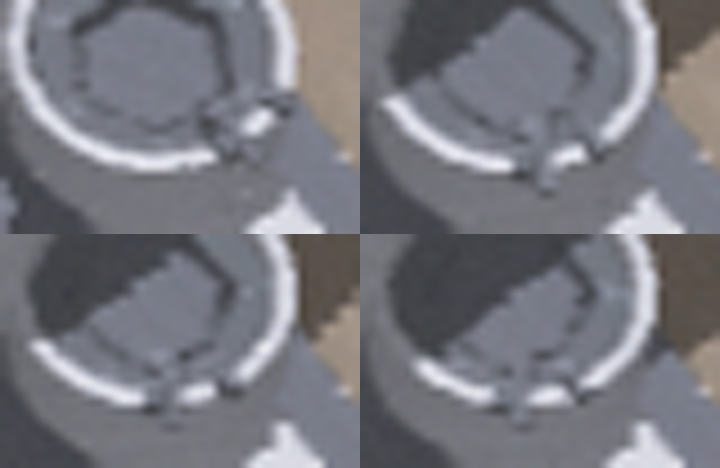

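Emit:
{"method": "jog_arm", "body": {
  "rows": [
    [[0.239, 0.002, 0, 0, 0, 1], [0.239, 0.002, 0, 0, 0, 1], [0.239, 0.002, 0, 0, 0, 1]]
  ]
}}

```text
t: 17.9
ee_pos: [647.5, -5.7, 56.8]
tcp_rot: [3.016, -0.88, -0.004]
wrist_force: [-8.1, 4.3, 0.4]
finger_gap: 25.6
```

```bash
python3 m.py; python3 ov.py s14; python3 m.py; python3 -c "
import cv2,numpy as np
L=[cv2.resize(cv2.imread(f'pics/s{k}.png')[248:274,306:346],None,fx=9,fy=9,interpolation=cv2.INTER_CUBIC) for k in (11,12,13,14)]
cv2.imwrite('pics/cmp14b.png',np.vstack([np.hstack(L[:2]),np.hstack(L[2:])]))"
```

```text
t 17.9 pos [647.51  -5.74  56.81] r 136.56 ang 58.52 toolyaw+90 57.48
F tang(cw) -9.148130369337983 rad -0.5369076268779004 z 0.39354952164854295 T [0.67 2.08 0.37] Mz about bolt Nm 1.6164844780395886
17.9 [647.50610377  -5.73996957  56.80879532] [ 3.01584713 -0.8795805  -0.00432219] [-8.08223421  4.31903336  0.39354952] [0.6659607  2.08459989 0.36725379]
t 17.95 pos [647.82  -5.93  56.82] r 136.56 ang 58.37 toolyaw+90 57.4
F tang(cw) -8.2987252084047 rad -0.6184510231273973 z 0.6538042780452897 T [0.73 2.16 0.39] Mz about bolt Nm 1.5279093240151607
```

View pics/cmp14b.png

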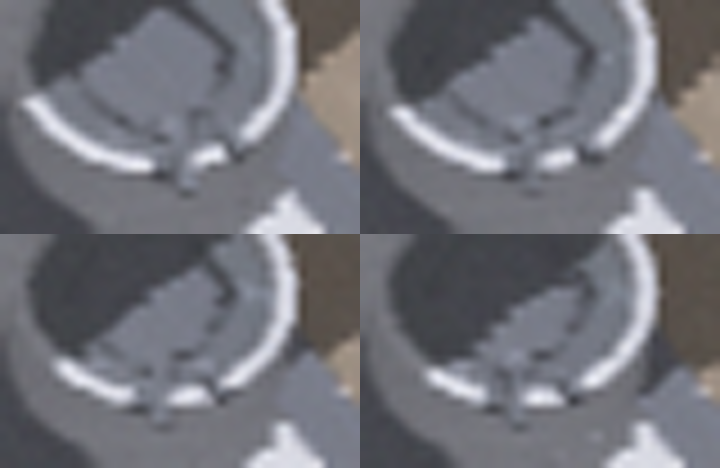

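Emit:
{"method": "jog_arm", "body": {
  "rows": [
    [[-0.239, 0.002, 0, 0, 0, -1], [-0.239, 0.002, 0, 0, 0, -1]]
  ]
}}

```text
t: 18.15
ee_pos: [643.7, -3.4, 56.9]
tcp_rot: [3.031, -0.825, -0.003]
wrist_force: [-3.4, 0.3, 0.3]
finger_gap: 25.9
```

```bash
python3 m.py
```

```text
t 18.15 pos [643.67  -3.42  56.86] r 136.6 ang 60.4 toolyaw+90 59.55
F tang(cw) -3.055474363796032 rad -1.4321166281835047 z 0.3187314632028301 T [-0.34  0.93  0.23] Mz about bolt Nm 0.6511759063980265
```

Emit:
{"method": "jog_arm", "body": {
  "rows": [
    [[-0.239, 0.002, 0, 0, 0, -1]]
  ]
}}

```text
t: 18.25
ee_pos: [642.5, -2.8, 57.2]
tcp_rot: [-3.038, 0.799, 0.0]
wrist_force: [-0.8, -1.0, -1.0]
finger_gap: 25.9
```

```bash
python3 m.py
```

```text
t 18.25 pos [642.46  -2.8   57.23] r 136.56 ang 60.97 toolyaw+90 60.52
F tang(cw) -0.24719309397611466 rad -1.2674242742762214 z -0.9841524768569792 T [-0.47  0.15 -0.21] Mz about bolt Nm -0.17290477342498276
```

Emit:
{"method": "jog_arm", "body": {
  "rows": [
    [[-0.239, 0.002, 0, 0, 0, -1]]
  ]
}}

```text
t: 18.35
ee_pos: [640.7, -1.8, 57.4]
tcp_rot: [-3.045, 0.773, -0.001]
wrist_force: [-0.3, 0.2, -1.7]
finger_gap: 25.4
```

```bash
python3 m.py
```

```text
t 18.35 pos [640.66  -1.82  57.4 ] r 136.56 ang 61.83 toolyaw+90 61.51
F tang(cw) -0.3355014142956734 rad 0.09218142549769412 z -1.6825842730201042 T [-0.15  0.26 -0.34] Mz about bolt Nm -0.2948385191365585
```

Emit:
{"method": "jog_arm", "body": {
  "rows": [
    [[-0.239, 0.002, 0, 0, 0, -1]]
  ]
}}

```text
t: 18.45
ee_pos: [638.4, -0.6, 57.4]
tcp_rot: [-3.052, 0.746, -0.0]
wrist_force: [-1.7, 0.4, -2.6]
finger_gap: 25.4
```

```bash
python3 m.py
```

```text
t 18.45 pos [638.42  -0.64  57.4 ] r 136.56 ang 62.9 toolyaw+90 62.54
F tang(cw) -1.7144289256003726 rad -0.4077978615512516 z -2.598282514456681 T [-0.04  0.35 -0.29] Mz about bolt Nm -0.05430399796213983
```

Emit:
{"method": "jog_arm", "body": {
  "rows": [
    [[-0.239, 0.002, 0, 0, 0, -1]]
  ]
}}

```text
t: 18.55
ee_pos: [636.1, 0.5, 57.4]
tcp_rot: [-3.058, 0.718, -0.0]
wrist_force: [-1.5, 0.7, -2.2]
finger_gap: 25.6
```

```bash
python3 m.py
```

```text
t 18.55 pos [636.15   0.55  57.42] r 136.6 ang 63.97 toolyaw+90 63.57
F tang(cw) -1.6857510641428193 rad -0.07453909374808261 z -2.195623422340566 T [ 0.02  0.32 -0.17] Mz about bolt Nm 0.06252714537397047
```

Emit:
{"method": "jog_arm", "body": {
  "rows": [
    [[-0.239, 0.002, 0, 0, 0, -1]]
  ]
}}

```text
t: 18.65
ee_pos: [634.0, 1.6, 57.4]
tcp_rot: [-3.064, 0.691, -0.0]
wrist_force: [-1.0, 0.2, -2.2]
finger_gap: 25.6
```

```bash
python3 m.py
```

```text
t 18.65 pos [633.97   1.61  57.41] r 136.62 ang 64.98 toolyaw+90 64.58
F tang(cw) -1.0216066834634838 rad -0.24016801740570132 z -2.1653615875426357 T [-0.03  0.25 -0.12] Mz about bolt Nm 0.020417733045825545
```

```bash
cat > hx.py <<'E'
from h import *
import sys
n=sys.argv[1]; im=camera("scene");cv2.imwrite(f"pics/{n}.png",im)
S=14;r0,c0=240,304
g=im[r0:r0+34,c0:c0+36]
B=cv2.resize(g,None,fx=S,fy=S,interpolation=cv2.INTER_CUBIC);B=np.clip(B.astype(float)*1.6-60,0,255).astype(np.uint8)
B2=B.copy()
for b,col in((float(sys.argv[2]),(0,0,255)),(float(sys.argv[3]),(0,255,0))):
    h=np.array([proj("scene",X) for X in hexpts(576.2,-122.2,74,27,np.radians(91.5)-b)])
    cv2.polylines(B2,[np.c_[(h[:,1]-c0+.5)*S,(h[:,0]-r0+.5)*S].astype(np.int32)],True,col,1)
cv2.imwrite(f"pics/{n}x.png",cv2.resize(np.hstack([B,B2]),None,fx=.78,fy=.78))
E
python3 hx.py s15 0.2 0.36
```

```text
(no output)
```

View pics/s15x.png

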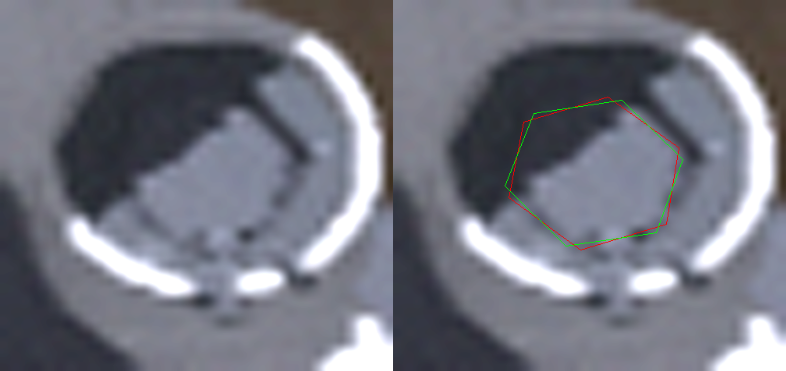

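Emit:
{"method": "jog_arm", "body": {
  "rows": [
    [[0.239, 0.002, 0, 0, 0, 1], [0.239, 0.002, 0, 0, 0, 1], [0.239, 0.002, 0, 0, 0, 1]]
  ]
}}

```text
t: 19.0
ee_pos: [640.3, -1.7, 57.3]
tcp_rot: [-3.044, 0.776, 0.001]
wrist_force: [-4.4, 2.0, -0.4]
finger_gap: 25.6
```

```bash
python3 m.py
```

```text
t 19.0 pos [640.35  -1.68  57.25] r 136.53 ang 61.97 toolyaw+90 61.41
F tang(cw) -4.792749813868542 rad -0.32936487160147293 z -0.37080102544695814 T [ 0.5   1.22 -0.04] Mz about bolt Nm 0.6113660108592442
```

Emit:
{"method": "jog_arm", "body": {
  "rows": [
    [[0.239, 0.002, 0, 0, 0, 1]]
  ]
}}

```text
t: 19.1
ee_pos: [642.1, -2.6, 57.1]
tcp_rot: [3.038, -0.802, -0.002]
wrist_force: [-6.4, 4.6, -0.5]
finger_gap: 25.5
```

```bash
python3 m.py
```

```text
t 19.1 pos [642.1   -2.65  57.13] r 136.51 ang 61.14 toolyaw+90 60.44
F tang(cw) -7.796754340553129 rad 0.9345297469208708 z -0.4647716637596068 T [0.67 1.65 0.07] Mz about bolt Nm 1.1308394299743671
```

Emit:
{"method": "jog_arm", "body": {
  "rows": [
    [[0.239, 0.002, 0, 0, 0, 1]]
  ]
}}

```text
t: 19.2
ee_pos: [643.9, -3.6, 57.0]
tcp_rot: [3.031, -0.827, -0.003]
wrist_force: [-7.7, 3.9, -0.5]
finger_gap: 25.7
```

```bash
python3 m.py
```

```text
t 19.2 pos [643.85  -3.62  57.01] r 136.52 ang 60.3 toolyaw+90 59.46
F tang(cw) -8.63181514745951 rad -0.3912961893612848 z -0.4593843981478526 T [0.87 2.18 0.21] Mz about bolt Nm 1.38418869159523
```

Emit:
{"method": "jog_arm", "body": {
  "rows": [
    [[0.239, 0.002, 0, 0, 0, 1]]
  ]
}}

```text
t: 19.3
ee_pos: [645.7, -4.7, 56.9]
tcp_rot: [3.023, -0.853, -0.004]
wrist_force: [-7.7, 3.9, -0.6]
finger_gap: 25.8
```

```bash
python3 m.py
```

```text
t 19.3 pos [645.69  -4.67  56.93] r 136.53 ang 59.4 toolyaw+90 58.47
F tang(cw) -8.6070380825073 rad -0.5513645684338221 z -0.5749286027882499 T [0.89 2.13 0.28] Mz about bolt Nm 1.4558693084150662
```

Emit:
{"method": "jog_arm", "body": {
  "rows": [
    [[0.239, 0.002, 0, 0, 0, 1]]
  ]
}}

```text
t: 19.4
ee_pos: [647.6, -5.8, 56.9]
tcp_rot: [3.016, -0.879, -0.004]
wrist_force: [-8.4, 4.4, 0.1]
finger_gap: 25.6
```

```bash
python3 m.py
```

```text
t 19.4 pos [647.64  -5.84  56.9 ] r 136.54 ang 58.45 toolyaw+90 57.48
F tang(cw) -9.47000822732077 rad -0.6309106768131842 z 0.05906190842308833 T [0.87 2.09 0.33] Mz about bolt Nm 1.6247887291195011
```

Emit:
{"method": "jog_arm", "body": {
  "rows": [
    [[0.239, 0.002, 0, 0, 0, 1], [0.239, 0.002, 0, 0, 0, 1]]
  ]
}}

```text
t: 19.6
ee_pos: [651.6, -8.5, 56.9]
tcp_rot: [3.0, -0.932, -0.004]
wrist_force: [-8.1, 4.9, 0.5]
finger_gap: 25.6
```

```bash
python3 m.py
```

```text
t 19.6 pos [651.64  -8.46  56.91] r 136.48 ang 56.44 toolyaw+90 55.48
F tang(cw) -9.406999765862807 rad -0.38492134072282885 z 0.5371514896581533 T [0.95 2.09 0.36] Mz about bolt Nm 1.6425966130474747
```

Emit:
{"method": "jog_arm", "body": {
  "rows": [
    [[0.239, 0.002, 0, 0, 0, 1], [0, 0, 0, 0, 0, 0]]
  ]
}}

```text
t: 19.8
ee_pos: [653.7, -9.9, 56.9]
tcp_rot: [2.992, -0.958, -0.004]
wrist_force: [-8.0, 5.7, -0.1]
finger_gap: 25.8
```

```bash
python3 m.py;python3 hx.py s16 0.3 0.38; python3 m.py
```

```text
t 19.8 pos [653.73  -9.9   56.89] r 136.46 ang 55.38 toolyaw+90 54.47
F tang(cw) -9.832120479264551 rad 0.14401512039310568 z -0.05187817414295001 T [0.97 2.14 0.34] Mz about bolt Nm 1.676922012745853
t 19.85 pos [653.58  -9.77  56.88] r 136.49 ang 55.47 toolyaw+90 54.51
F tang(cw) -9.372164439223162 rad -0.8052033434644565 z -0.470167311918154 T [0.94 2.12 0.32] Mz about bolt Nm 1.6035210881541624
```

View pics/s16x.png

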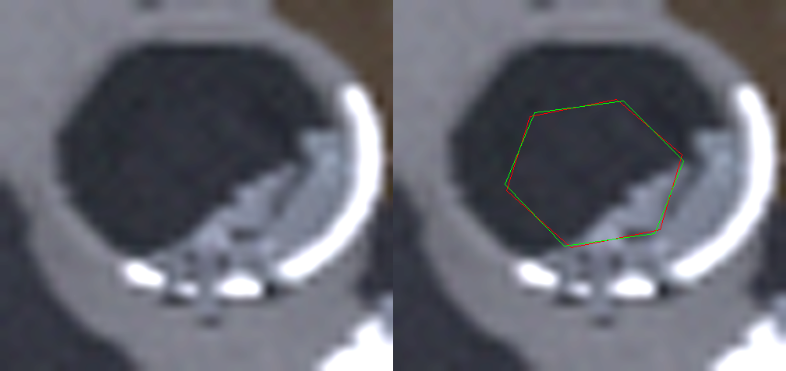

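Emit:
{"method": "jog_arm", "body": {
  "rows": [
    [[-0.239, 0.002, 0, 0, 0, -1], [-0.239, 0.002, 0, 0, 0, -1]]
  ]
}}

```text
t: 20.05
ee_pos: [649.5, -7.0, 56.9]
tcp_rot: [3.009, -0.904, -0.004]
wrist_force: [-8.7, 5.4, -0.4]
finger_gap: 25.4
```

```bash
python3 m.py
```

```text
t 20.05 pos [649.52  -7.03  56.9 ] r 136.53 ang 57.52 toolyaw+90 56.56
F tang(cw) -10.217086542253382 rad -0.11276364240267431 z -0.40492075815985684 T [0.78 2.13 0.3 ] Mz about bolt Nm 1.6936505323845095
```

Emit:
{"method": "jog_arm", "body": {
  "rows": [
    [[-0.239, 0.002, 0, 0, 0, -1]]
  ]
}}

```text
t: 20.15
ee_pos: [647.5, -5.8, 56.9]
tcp_rot: [3.016, -0.877, -0.004]
wrist_force: [-8.1, 4.1, -0.7]
finger_gap: 25.4
```

```bash
python3 m.py
```

```text
t 20.15 pos [647.49  -5.75  56.9 ] r 136.54 ang 58.53 toolyaw+90 57.57
F tang(cw) -9.088206379290016 rad -0.7127104516048279 z -0.6587004595963017 T [0.83 2.08 0.31] Mz about bolt Nm 1.5526361267909652
```

Emit:
{"method": "jog_arm", "body": {
  "rows": [
    [[-0.239, 0.002, 0, 0, 0, -1]]
  ]
}}

```text
t: 20.25
ee_pos: [645.9, -4.8, 57.0]
tcp_rot: [3.024, -0.851, -0.003]
wrist_force: [-4.5, 1.0, -0.1]
finger_gap: 25.1
```

```bash
python3 m.py
```

```text
t 20.25 pos [645.87  -4.82  57.02] r 136.49 ang 59.31 toolyaw+90 58.55
F tang(cw) -4.372268671848696 rad -1.4156776805504583 z -0.14777108390849475 T [0.05 0.92 0.17] Mz about bolt Nm 0.7629526862330109
```

Emit:
{"method": "jog_arm", "body": {
  "rows": [
    [[-0.239, 0.002, 0, 0, 0, -1]]
  ]
}}

```text
t: 20.35
ee_pos: [644.7, -4.1, 57.4]
tcp_rot: [3.031, -0.826, 0.0]
wrist_force: [0.4, 0.4, -1.0]
finger_gap: 25.8
```

```bash
python3 m.py
```

```text
t 20.35 pos [644.72  -4.15  57.35] r 136.49 ang 59.87 toolyaw+90 59.52
F tang(cw) 0.1343650968625344 rad 0.49985010099422233 z -0.9619440115374973 T [-0.21  0.12 -0.27] Mz about bolt Nm -0.28518525310663156
```

Emit:
{"method": "jog_arm", "body": {
  "rows": [
    [[-0.239, 0.002, 0, 0, 0, -1]]
  ]
}}

```text
t: 20.45
ee_pos: [642.9, -3.1, 57.5]
tcp_rot: [-3.038, 0.8, -0.001]
wrist_force: [-0.7, -0.1, -2.5]
finger_gap: 25.8
```

```bash
python3 m.py
```

```text
t 20.45 pos [642.9   -3.12  57.49] r 136.49 ang 60.74 toolyaw+90 60.51
F tang(cw) -0.5831534544540482 rad -0.45788250758384 z -2.4900609778404172 T [ 0.07  0.23 -0.37] Mz about bolt Nm -0.29493872650921193
```

Emit:
{"method": "jog_arm", "body": {
  "rows": [
    [[0.239, 0.002, 0, 0, 0, 1], [0.239, 0.002, 0, 0, 0, 1], [0.239, 0.002, 0, 0, 0, 1], [0.239, 0.002, 0, 0, 0, 1], [0.239, 0.002, 0, 0, 0, 1], [0.239, 0.002, 0, 0, 0, 1], [0.239, 0.002, 0, 0, 0, 1]]
  ]
}}

```text
t: 21.15
ee_pos: [655.6, -11.2, 56.9]
tcp_rot: [2.983, -0.985, -0.004]
wrist_force: [-8.1, 4.5, 0.4]
finger_gap: 26.0
```

```bash
python3 m.py
```

```text
t 21.15 pos [655.56 -11.2   56.94] r 136.46 ang 54.44 toolyaw+90 53.46
F tang(cw) -9.231668004347949 rad -1.0364357446075594 z 0.4427474289700126 T [1.02 2.04 0.31] Mz about bolt Nm 1.567016088988605
```

Emit:
{"method": "jog_arm", "body": {
  "rows": [
    [[0.239, 0.002, 0, 0, 0, 1], [0.17, 0.001, 0, 0, 0, 0.7], [0, 0, 0, 0, 0, 0]]
  ]
}}

```text
t: 21.45
ee_pos: [658.9, -13.6, 57.0]
tcp_rot: [-2.968, 1.029, 0.004]
wrist_force: [-8.0, 5.5, 0.6]
finger_gap: 25.8
```

```bash
python3 m.py;python3 hx.py s17 0.3 0.38; python3 m.py
```

```text
t 21.45 pos [658.94 -13.64  56.95] r 136.5 ang 52.69 toolyaw+90 51.77
F tang(cw) -9.685763992914586 rad -0.434290604742289 z 0.594037285534238 T [1.13 2.11 0.35] Mz about bolt Nm 1.6717850095135924
t 21.5 pos [658.8  -13.55  56.91] r 136.48 ang 52.76 toolyaw+90 51.8
F tang(cw) -8.960781816822378 rad -0.478267409851008 z -0.5190036919875222 T [1.1  2.1  0.35] Mz about bolt Nm 1.5744803657721824
```

View pics/s17x.png

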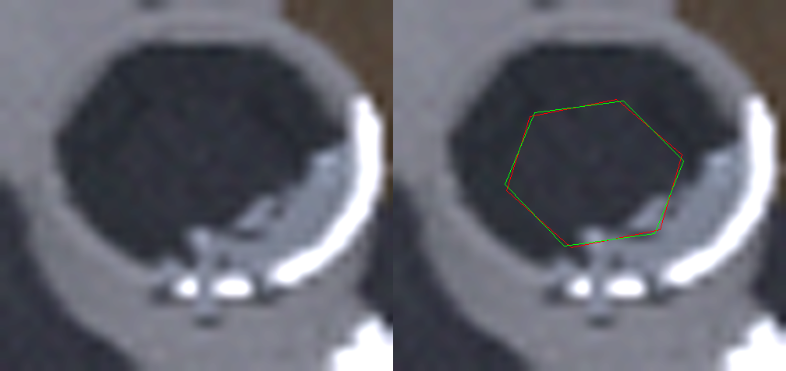

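Emit:
{"method": "jog_arm", "body": {
  "rows": [
    [[-0.239, 0.002, 0, 0, 0, -1], [-0.239, 0.002, 0, 0, 0, -1], [-0.239, 0.002, 0, 0, 0, -1], [-0.239, 0.002, 0, 0, 0, -1], [-0.239, 0.002, 0, 0, 0, -1], [-0.239, 0.002, 0, 0, 0, -1]]
  ]
}}

```text
t: 22.1
ee_pos: [647.2, -5.6, 57.0]
tcp_rot: [3.019, -0.87, -0.003]
wrist_force: [-4.2, 1.3, -1.0]
finger_gap: 25.6
```

```bash
python3 m.py
```

```text
t 22.1 pos [647.21  -5.61  57.04] r 136.51 ang 58.66 toolyaw+90 57.84
F tang(cw) -4.222106347892221 rad -1.0738209110138823 z -0.9777117600187458 T [0.16 1.08 0.23] Mz about bolt Nm 0.8051375321590506
```

Emit:
{"method": "jog_arm", "body": {
  "rows": [
    [[-0.239, 0.002, 0, 0, 0, -1], [-0.239, 0.002, 0, 0, 0, -1], [-0.239, 0.002, 0, 0, 0, -1], [-0.239, 0.002, 0, 0, 0, -1], [-0.239, 0.002, 0, 0, 0, -1], [-0.239, 0.002, 0, 0, 0, -1], [0, 0, 0, 0, 0, 0], [0, 0, 0, 0, 0, 0]]
  ]
}}

```text
t: 22.9
ee_pos: [635.7, 0.7, 57.5]
tcp_rot: [-3.06, 0.712, -0.0]
wrist_force: [-0.4, 1.7, -2.1]
finger_gap: 25.4
```

```bash
python3 m.py;python3 hx.py s18 0.33 0.38; python3 m.py
```

```text
t 22.9 pos [635.72   0.69  57.49] r 136.54 ang 64.16 toolyaw+90 63.8
F tang(cw) -1.1365936513318189 rad 1.3656628285197212 z -2.0723016239261236 T [ 0.13  0.24 -0.15] Mz about bolt Nm 0.000259907869087056
t 22.95 pos [635.69   0.68  57.44] r 136.52 ang 64.17 toolyaw+90 63.79
F tang(cw) -1.6247339743568159 rad 0.164775748425076 z -1.6721739216236182 T [ 0.15  0.22 -0.16] Mz about bolt Nm 0.059891998870443025
```

View pics/s18x.png

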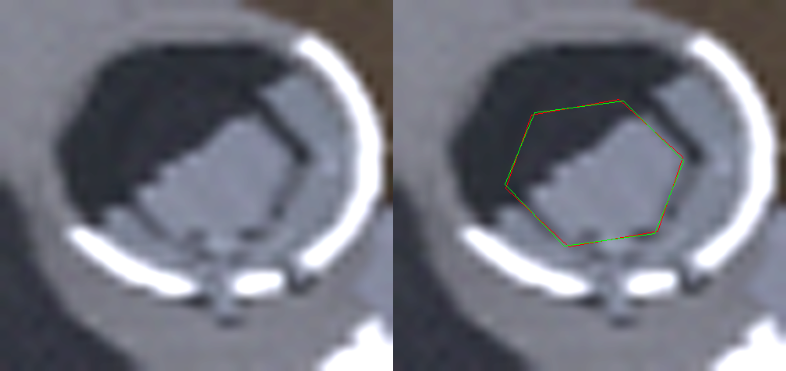

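Emit:
{"method": "jog_arm", "body": {
  "rows": [
    [[-0.239, 0.002, 0, 0, 0, -1], [-0.239, 0.002, 0, 0, 0, -1], [0, 0, -0.1, 0, 0, 0], [0, 0, -0.1, 0, 0, 0], [0, 0, -0.1, 0, 0, 0], [0, 0, 0, 0, 0, 0]]
  ]
}}

```text
t: 23.55
ee_pos: [631.4, 2.7, 60.5]
tcp_rot: [-3.072, 0.658, -0.0]
wrist_force: [-0.7, 0.1, -2.9]
finger_gap: 25.6
```

```bash
python3 m.py
```

```text
t 23.55 pos [631.37   2.74  60.53] r 136.58 ang 66.18 toolyaw+90 65.8
F tang(cw) -0.6529041773770814 rad -0.2188453190807986 z -2.8583984908186877 T [ 0.09 -0.03 -0.05] Mz about bolt Nm 0.04140319330653944
```

Free, with only the wrench weight on the wrist. Lifting off.

Emit:
{"method": "jog_arm", "body": {
  "rows": [
    [[0, 0, -0.2, 0, 0, 0], [0, 0, -0.3, 0, 0, 0], [0, 0, -0.3, 0, 0, 0], [0, 0, -0.3, 0, 0, 0]]
  ]
}}

```text
t: 23.95
ee_pos: [631.3, 2.8, 71.8]
tcp_rot: [-3.072, 0.658, -0.0]
wrist_force: [-0.7, -1.4, -4.3]
finger_gap: 25.3
```

```bash
python3 m.py
```

```text
t 23.95 pos [631.34   2.75  71.76] r 136.58 ang 66.19 toolyaw+90 65.81
F tang(cw) -0.08958510064605706 rad -1.5284750040106556 z -4.335194890190249 T [ 0.05 -0.01 -0.06] Mz about bolt Nm -0.04567536962519089
```

Emit:
{"method": "jog_arm", "body": {
  "rows": [
    [[0, 0, -0.3, 0, 0, 0], [0, 0, -0.4, 0, 0, 0], [0, 0, -0.6, 0, 0, 0], [0, 0, -1, 0, 0, 0], [0, 0, -2, 0, 0, 0], [0, 0, -1, 0, 0, 0], [0, 0, 0, 0, 0, 0]]
  ]
}}

```text
t: 24.65
ee_pos: [632.3, 2.8, 126.3]
tcp_rot: [-3.071, 0.658, -0.005]
wrist_force: [-0.4, 0.3, -2.9]
finger_gap: 25.5
```

```bash
python3 m.py; python3 -c "
from h import *
im=camera('scene');cv2.imwrite('pics/s19.png',im)"
```

```text
t 24.65 pos [632.34   2.85 126.33] r 137.07 ang 65.82 toolyaw+90 65.81
F tang(cw) -0.45580346045946374 rad 0.15591336304075992 z -2.8507897445046635 T [ 0.05 -0.12 -0.02] Mz about bolt Nm 0.04237845197196089
```

View pics/s19.png

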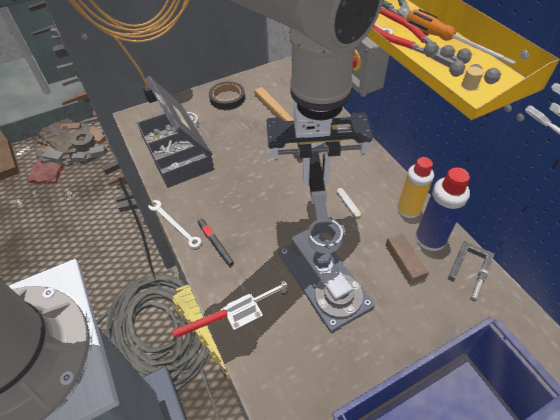

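Emit:
{"method": "jog_arm", "body": {
  "rows": [
    [[-1, -2, 0, 0, 0, 0], [-1.5, -3.4, 0, 0, 0, 0], [-1.5, -3.4, 0, 0, 0, 0], [-1.5, -3.4, 0, 0, 0, 0], [-1.5, -3.4, 0, 0, 0, 0], [-1.2, -2.4, 0, 0, 0, 0], [-0.3, -0.8, 0, 0, 0, -1], [0, 0, 0, 0, 0, 0], [0, 0, 0, 0, 0, 0]]
  ]
}}

```text
t: 25.6
ee_pos: [630.7, 207.6, 123.7]
tcp_rot: [3.076, -0.633, -0.001]
wrist_force: [-0.1, -0.8, -3.1]
finger_gap: 25.7
```

```bash
python3 - <<'E'
from h import *
np.set_printoptions(precision=3,suppress=True)
o=observe();print(o["t"],o["ee_pos"],o["wrist_force"]);print(delta((631.5,209.3,20),down(np.radians(-23.1))))
E
```

```text
25.6 [630.731 207.644 123.747] [-0.067 -0.758 -3.124]
(array([ 0.009, -0.195, 10.374]), array([ 0.068,  0.02 , -0.154]))
```

Emit:
{"method": "jog_arm", "body": {
  "rows": [
    [[0, -0.2, 2, 0, 0, 0], [0, 0, 3, 0, 0, 0], [0, 0, 3, 0, 0, 0], [0, 0, 1.6, 0, 0, 0], [0, 0, 0.8, 0, 0, 0], [0, 0, 0.4, 0, 0, 0], [0, 0, 0, 0, 0, 0], [0, 0, 0, 0, 0, 0]]
  ]
}}

```text
t: 26.4
ee_pos: [632.3, 211.2, 17.6]
tcp_rot: [-3.077, 0.631, -0.002]
wrist_force: [0.1, -0.5, -3.4]
finger_gap: 25.5
```

```bash
python3 m.py
```

```text
t 26.4 pos [632.27 211.16  17.56] r 338.04 ang 80.45 toolyaw+90 66.81
F tang(cw) 0.16815946757858555 rad -0.46819941213909827 z -3.419484186599649 T [ 0.05 -0.17 -0.01] Mz about bolt Nm -0.07125954431363132
```

Emit:
{"method": "jog_arm", "body": {
  "rows": [
    [[0, 0, 0.5, 0, 0, 0], [0, 0, 0.4, 0, 0, 0], [0, 0, 0.2, 0, 0, 0], [0, 0, 0.15, 0, 0, 0], [0, 0, 0, 0, 0, 0], [0, 0, 0, 0, 0, 0]]
  ]
}}

```text
t: 27.0
ee_pos: [631.6, 211.0, 3.9]
tcp_rot: [-3.077, 0.631, 0.0]
wrist_force: [0.0, 0.6, -4.6]
finger_gap: 25.8
```

Emit:
{"method": "jog_arm", "body": {
  "rows": [
    [[0, 0, 0.05, 0, 0, 0], [0, 0, 0, 0, 0, 0]]
  ]
}}

```text
t: 27.2
ee_pos: [631.7, 211.0, 3.7]
tcp_rot: [-3.077, 0.631, -0.0]
wrist_force: [-1.3, 0.2, -0.2]
finger_gap: 25.5
```

Emit:
{"method": "jog_arm", "body": {
  "rows": [
    [[0, 0, 0, 0, 0, 0], [0, 0, 0, 0, 0, 0], [0, 0, 0, 0, 0, 0], [0, 0, 0, 0, 0, 0], [0, 0, 0, 0, 0, 0]]
  ],
  "fingers": 5.4
}}

```text
t: 27.7
ee_pos: [631.6, 211.0, 3.4]
tcp_rot: [-3.077, 0.631, -0.0]
wrist_force: [0.9, 0.2, -0.3]
finger_gap: 53.7
```

Emit:
{"method": "jog_arm", "body": {
  "rows": [
    [[0, 0, -1, 0, 0, 0], [0, 0, -2, 0, 0, 0], [0, 0, -3, 0, 0, 0], [0, 0, -4, 0, 0, 0], [0, 0, -4, 0, 0, 0], [0, 0, -1, 0, 0, 0], [0, 0, 0, 0, 0, 0]]
  ]
}}

```text
t: 28.4
ee_pos: [632.6, 211.3, 156.0]
tcp_rot: [-3.076, 0.631, -0.005]
wrist_force: [-0.1, 0.3, -0.5]
finger_gap: 54.2
```

```bash
python3 - <<'E'
from h import *
np.set_printoptions(precision=2,suppress=True)
st=observe();print(st["t"],st["ee_pos"],st["wrist_force"],st["finger_gap"]);im=camera("wrist");cv2.imwrite("pics/w20.png",im)
E
```

```text
28.4 [632.56 211.35 155.97] [-0.13  0.3  -0.5 ] 54.1597677522185
```

View pics/w20.png

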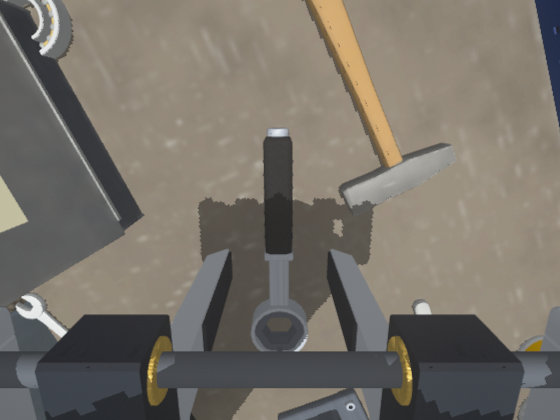

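Emit:
{"method": "jog_arm", "body": {
  "rows": [
    [[0, 0, 0, 0, 0, -8], [0, 0, 0, 0, 0, -8], [0, 0, 0, 0, 0, -7.2], [-0.7, 3.3, 0, 0, 0, 0], [-0.7, 4, 0, 0, 0, 0], [-0.7, 4, 0, 0, 0, 0], [-0.7, 4, 0, 0, 0, 0], [-0.7, 4, 0, 0, 0, 0], [-0.7, 4, 0, 0, 0, 0], [-0.7, 4, 0, 0, 0, 0], [-0.5, 4, 0, 0, 0, 0], [-0.3, 4, 0, 0, 0, 0]]
  ]
}}

```text
t: 29.65
ee_pos: [573.0, -143.6, 151.7]
tcp_rot: [-3.141, -0.0, 0.004]
wrist_force: [1.2, 0.4, 0.3]
finger_gap: 53.8
```

Emit:
{"method": "jog_arm", "body": {
  "rows": [
    [[0, 0, 1, 0, 0, 0], [0, 0, 2, 0, 0, 0], [0, 0, 1.5, 0, 0, 0], [0, 0, 0, 0, 0, 0], [0, 0, 0, 0, 0, 0]]
  ],
  "fingers": 9.4
}}

```text
t: 30.15
ee_pos: [574.4, -141.5, 107.8]
tcp_rot: [-3.141, -0.002, 0.002]
wrist_force: [0.5, 0.1, 0.4]
finger_gap: 90.6
```

```bash
python3 - <<'E'
from h import *
np.set_printoptions(precision=3,suppress=True)
st=observe();print(st["t"],st["ee_pos"],st["tcp_rot"]);im=camera("wrist");cv2.imwrite("pics/w21.png",im)
S=5;r0,c0=[int(v)-60 for v in proj("wrist",(576.2,-122.2,71),st)];print(r0,c0)
big=cv2.resize(im[r0:r0+120,c0:c0+120],None,fx=S,fy=S,interpolation=cv2.INTER_CUBIC)
cv2.imwrite("pics/w21a.png",big)
for b,c in ((0.33,(0,0,255)),(0.40,(0,255,0))):
    h=np.array([proj("wrist",X,st) for X in hexpts(576.2,-122.2,71,30,np.radians(91.5)-b)])
    cv2.polylines(big,[np.c_[(h[:,1]-c0+.5)*S,(h[:,0]-r0+.5)*S].astype(np.int32)],True,c,1)
cv2.imwrite("pics/w21b.png",big)
E
```

```text
30.15 [ 574.382 -141.469  107.831] [-3.141 -0.002  0.002]
153 222
```

View pics/w21a.png

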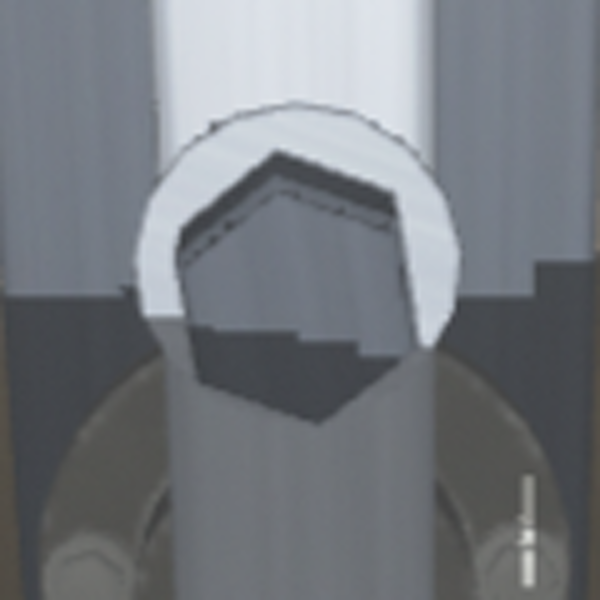

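View pics/w21b.png

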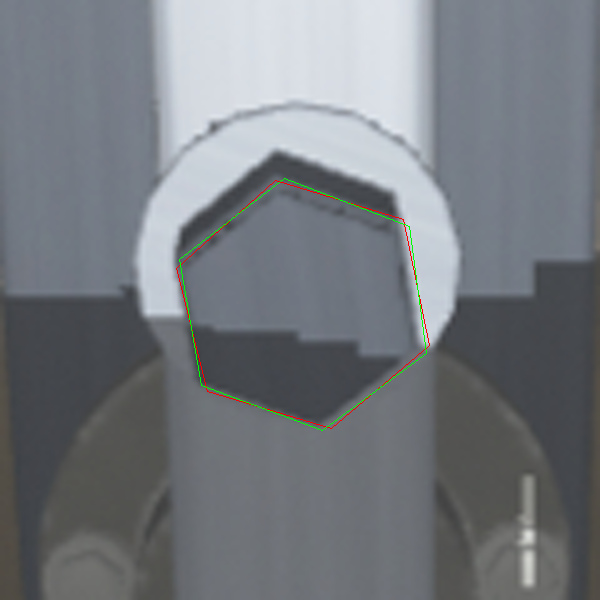

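```bash
python3 - <<'E'
from h import *
from scipy.optimize import least_squares
np.set_printoptions(precision=3,suppress=True)
st=observe()
cp=[((318,424),71,30),((197,381),71,30),((420,350),71,30),((280,191),74,27),((278,152),54,30),((395,192),54,30)]
P=[(153-.5+y/5,222-.5+x/5) for (x,y),_,_ in cp]
def res(p):
    r=[]
    for q,(c,z,af) in zip(P,cp):
        h=np.array([proj("wrist",X,st) for X in hexpts(p[0],p[1],z,af,p[2])])
        d=h-np.array(q);r.extend(d[np.argmin((d**2).sum(1))])
    return r
s=least_squares(res,[576,-122,np.radians(72)]);print(s.x,np.degrees(s.x[2]),"bolt",np.radians(91.5)-s.x[2],s.fun)
E
```

```text
[ 575.927 -121.993    1.202] 68.89328979439573 bolt 0.3945615261319988 [ 0.337 -0.021  0.072 -0.125 -0.337  0.119  0.337 -0.062 -0.657  0.085
  0.24   0.009]
```

Emit:
{"method": "jog_arm", "body": {
  "rows": [
    [[0, 0, -2, 0, 0, 0], [0, 0, -4, 0, 0, 0], [0, 0, -4, 0, 0, 0], [0, 2, -3, 0, 0, 0], [0, 4, 0, 0, 0, 0], [0, 4, 0, 0, 0, 0], [0, 4, 0, 0, 0, 0], [0, 4, 0, 0, 0, 0], [0, 2, 0, 0, 0, 0], [0, 0, 0, 0, 0, 0], [0, 0, 0, 0, 0, 0], [0, 0, 0, 0, 0, 0]]
  ]
}}

```text
t: 31.4
ee_pos: [575.3, -340.3, 238.8]
tcp_rot: [-3.141, -0.004, -0.001]
wrist_force: [0.1, 0.8, 0.7]
finger_gap: 94.1
```

```bash
python3 - <<'E'
from h import *
np.set_printoptions(precision=1,suppress=True)
for c in("top","scene"):
    im=camera(c);cv2.imwrite(f"pics/{c}22.png",im)
    for th,z in(("wrench_grip",15),("wrench_socket",0),("packing_block",0),("feeler_gauge",0),("marker_pen",0)):
        print(c,th,[(round(d["score"],2),d["at"],onz(c,d["at"],z)) for d in landmark_of(c,th)][:1])
print(observe()["t"],observe()["wrist_force"])
E
```

```text
top wrench_grip []
top wrench_socket [(0.61, [221.9, 253.5], array([580.8,  86.5,   0. ]))]
top packing_block [(0.84, [153.7, 369.2], array([ 748.6, -180.3,    0. ]))]
top feeler_gauge [(0.73, [160.6, 290.3], array([727.2,   5. ,   0. ]))]
top marker_pen [(0.92, [295.2, 270.9], array([417.9,  43.4,   0. ]))]
scene wrench_grip [(0.81, [159.0, 275.0], array([641.4, 197.3,  15. ]))]
scene wrench_socket [(0.63, [204.4, 272.9], array([576.8,  84.9,   0. ]))]
scene packing_block [(0.79, [265.3, 403.5], array([ 736.1, -185. ,    0. ]))]
scene feeler_gauge [(0.53, [203.8, 350.5], array([731.6,   0.9,   0. ]))]
scene marker_pen [(0.78, [239.8, 213.9], array([421.7,  60.1,  -0. ]))]
32.0 [ 0.   0.6 -1.5]
```

View pics/top22.png

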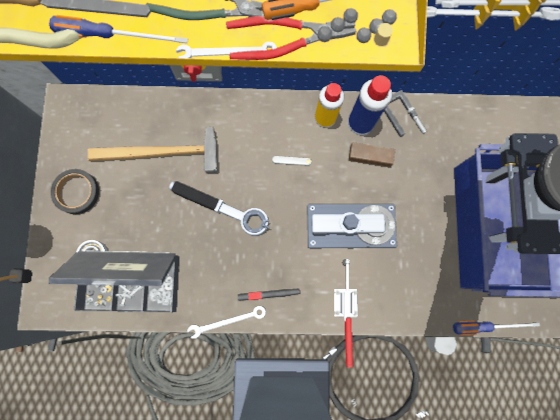

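```bash
python3 -c "
from cell import *
print(close_job())"
```

```text
the job is handed in; nothing more can be done
None
```

I finished the job and handed it in at about 32 s. The bolt is tight, but one check put it at about 0.395 rad, close to the 0.40 limit.

- **Fitting:** I took the wrench by its handle and lowered the socket fully over the bolt head. Contact on the collar showed about 3 N of down force when seated, about 6 N at most while turning.
- **Tripping:** On the first pull I eased off at about 1.5 N m; the moment dropped off at once, so the joint had not tripped. I pulled again to about 1.6 N m. The tongue moved off its lug and the moment held at that level for about 3° of let-back, so it had tripped by about 0.06 rad. A third pull took it to roughly 0.09 rad, well short of the 0.30 end of play. In the pictures the tongue stood between the two lugs.
- **Easing and lifting:** I eased back until the moment read zero and the tongue was back at rest. I then lifted straight up with only the wrench's weight showing on the wrist.
- **Laying down:** The wrench lies flat where it came from, with its socket head about 90 mm clear of the clamp. In the final picture the block, feeler gauge and pen were where they started. The arm was clear of everything.

**The check that disagreed:** the wrist-camera fit of the bolt head gives about 0.395 rad, while the trip moment implies about 0.37. The fit is good to about 0.015 rad. Both lie within 0.33–0.40, but the camera value is close enough to the upper limit that I can't rule out being slightly over.

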